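# Fill the table caddy with jam, mill and the right spices

### The arm

A 6-joint arm with a two-finger parallel gripper is mounted at the origin on a cart in front of the work surface, level with it; the furniture and walls round the work are solid. World frame = base frame: x ahead of the robot, y to its left, z up, the work surface at z = 0. Lengths are in m, angles in rad, forces in N, time in s.
With the tool pointing down it reaches from about 0.35 to 0.875 m from the base axis. Payload 4.2 kg.
Tool frame: the origin (TCP) lies at the very end of the fingers, on their centre line; the grasp point (between the pads) lies manip.hold_point_z behind it (manip.hold_point_z is the distance from the TCP to the grasp point, in m); z points along the fingers, y is the line along which they close (so a half turn about z gives the same grasp; the last joint's range is limited). The gripper opens to 87 mm and grips with 3 to 60 N. Pads are 19 mm wide; open, the fingers measure 117 mm over their backs; the gripper's body (75 mm by 190 mm) begins 51 mm behind the grasp point.
Start: joints at [-0.889, 0.385, 0.008, 0, -1.194, -0.259], TCP at [0.256, -0.57, 0.19] pointing down, gripper open.
Joint ranges: [-3.14, 3.14], [-1.21, 2.06], [-1.07, 1.41], [-3.16, 2.05], [-2.99, -0.16], [-3.1, 3.1]. Speed limits (rad/s): [2.79, 2.79, 3.14, 3.14, 3.14, 3.14].

### API

Orientations are given as a unit quaternion [w, x, y, z].
In Python, from bench import telemetry, cams, job, models, manip gives the robot as it stands.
- The arm moves only by the tool apply_moves, never from a script. Its arguments are lists of equal length, an entry for each row: "dr": the turn, a rotation vector about the tool's x, y, z in rad, a list of three; "dp": the shift along the tool's x, y, z in m, a list of three; "grip": the closure, from 0 (fully open) to 1 (shut). In form: {"dr": [[rx, ry, rz], ...], "dp": [[x, y, z], ...], "grip": [grip, ...]}. A call has 1 to 5 rows; each row shifts and turns the commanded pose from where the row before left it, along the tool's axes as they then stand; what a row does not reach is not made up. A row lasts 1/10 s, in which the tool goes at most 50 mm and 8.59 degrees, less where a joint would pass 70% of its speed; a pose out of reach is approached as far as the arm can. A call with a gripper value outside its range is refused whole. The fingers move at their own pace and stop on an object; "newtons" is the grip in N (left out, the last holds). Time passes only in rows, so rows that do not move let the fingers close. It gives the time, the measured TCP pose, the force, the opening and the grip force at its end, in the units of the state.
- telemetry.read_state(): the state, without advancing time (a new reading comes with each control period).
- cams.read_camera(name): name is "scene" or "top" or "wrist"; returns a dict with "color" (420x560x3 uint8, red, green, blue), "depth" (420x560 float32, m along the optical axis (not along the pixel's ray), 0 where there is no reading), "vertical_fov" (degrees; the focal length in pixels is half the picture's height over the tangent of half this angle, whatever the lens; pixels are square), "cx", "cy" (the principal point, pixels), "D" ([k1, k2, p1, p2, k3] as OpenCV has them; the pictures are not rectified), "R" (3x3) and "t" (3): a world point X has camera coordinates R X + t. Camera axes: x right, y down, z forward; pixel columns grow to the right and rows downward; lengths in m; the calibration is good to about 2 mm. A picture is of the moment at which its call begins.
- job.hand_in(): hands the job in; it is judged then, once.
Trained networks look in the newest picture that a camera, given by its name, has taken for a name from the list of things; names that differ only in an ending like _2 or _b are one class to them, and where a whole thing is asked for, a point or a joint stands for the part that bears it (a point fixed in the world has none). Each returns a list of dicts, best first, with "p" (0 to 1); they miss things now and then, are a little off and sometimes report something else, mostly with a low value. They report only what shows in the picture. A call takes as long as a camera call. They do not tell look-alikes from the thing itself.
- models.outline_of(camera, thing): "mask" (420x560 bool, what is visible of it) and "location" ([column, row] in pixels, amid what is visible of it).
The state is a dict: "time": time; "joints": joint angles; "qvel": joint speeds; "joint_torque": joint torques, N m; "tool_pos": TCP position; "ee_rot": TCP orientation; "force": force on the tool from outside, world axes, zero at the start; "wrist_torque": the same for the moment, N m; "gripper_width": opening from 0.0 (shut) to 1.0 (fully open); "gripper_force": force on a finger pad.
Only numpy, scipy, OpenCV 4.12 (cv2) and the standard library are available. Lean on these libraries where they do the work, as an engineer would, in place of code of your own. Each camera call takes 0.05 s, during which the arm holds its last target. There are 200 camera calls.

### The job

Fill the oak caddy so that it can be carried to the table: the jam jar with the yellow lid in the square bay with the wire guard, the wooden pepper mill in the large round hole, and the two spice jars with light brown labels in the two small round holes, each let down gently, not dropped, until it stands upright on the caddy's floor. Leave the spice jar with the green label and the bottle of washing-up liquid where they stand, and knock nothing over.

Things in the scene. Friction and masses are not known exactly. Their poses are not given: they have to be found in the camera images.
- caddy: Firm, narrow oak carrier 110 x 364 mm (x, y). Origin: centre of underside; +x is away from robot at yaw 0. Floor top z 14. Top board z 30-38 with openings centred on its long axis (x=0): round, dia 74, at y=121; square, 86 wide, sides along x, y, at y=31, with wire guard, top z 74; round, dia 58, at y=-53 and y=-129. End boards y=+-176, 12 thick, top z 75. All mm. Things stand on its floor.
- jam: Glass jar of pink-red jam with a yellow screw lid 66 mm wide (99 to 110 mm height), body 68 to 71 mm wide below, 110 mm tall, loose, about 0.45 kg, upright; origin at the centre of its underside, z up. Goes into the square bay.
- mill: Dark brown turned wooden pepper mill, 58 mm wide at the foot, head about 48 mm wide from 123 to 159 mm height, steel button on top, 170 mm tall, loose, 0.18 kg, upright; origin at the centre of its underside, z up. Goes into the large round hole.
- brown_jar_a: Glass spice jar with red cap and a light brown (kraft) label: red cap 45 mm wide from 85 to 106 mm height, body 42 mm wide, 106 mm tall, loose, 0.11 kg, upright; origin at the centre of its underside, z up. Goes into either small round hole.
- brown_jar_b: The second glass spice jar with red cap and a light brown (kraft) label: red cap 45 mm wide from 85 to 106 mm height, body 42 mm wide, 106 mm tall, loose, 0.11 kg, upright; origin at the centre of its underside, z up. Goes into the other small round hole.
- green_jar: Look-alike: glass spice jar with the same red cap but a dark green and white label; stays where it is: red cap 45 mm wide from 85 to 106 mm height, body 42 mm wide, 106 mm tall, loose, 0.11 kg, upright; origin at the centre of its underside, z up.
- soap: Green plastic bottle of washing-up liquid, flat oval, 51 x 79 mm (x, y), 237 mm tall, loose, 0.23 kg, upright, standing farther back; stays where it is. Origin at the centre of its underside, z up. (A wall cupboard hangs over the back left of the worktop: x above 0.55, y above 0.01, from z = 0.46 m up; keep the wrist clear of it.)
Not all that is in view belongs to the job. Leave any orange look-alike of the jam alone. Of the things that look like the mill, take the one that is nearest to the robot's base at the start.

How it is judged:
By the outcome, as a careful person would: the job done as asked, in the order asked, and still so for the second after the job is handed in, with the robot touching nothing.
It also fails if it takes over 125 s, if anything falls off the work surface, if the arm or the gripper's body presses on something with over 40 N, if the wrist force passes 120 N, or if a joint passes its speed limit or range.

## Working session

There is one attempt and no reset: what is moved stays moved. The work goes in short steps, Python scripts to look and compute and a tool call to move; the robot and the scene stay as the last step left them, time stands still between calls to the robot, and variables do not carry over. Pictures are saved under pics/ and viewed, at most 14 in all, crops included, and the job is handed in when it is done.

Besides the shell and the picture viewer there is one more tool, called after "Request:" by a JSON object that holds its "fn" and its "kwargs", one argument or row to a line. apply_moves: Moves the arm, as the interface text tells. Its arguments: {"type":"object","properties":{"dr":{"type":"array","items":{"type":"array","items":{"type":"number"}}},"dp":{"type":"array","items":{"type":"array","items":{"type":"number"}}},"grip":{"type":"array","items":{"type":"number"}},"newtons":{"type":"number"}},"required":["dr","dp","grip"]}

```bash
ls; mkdir -p pics
python3 - <<'E'
from bench import telemetry,cams,manip
import cv2
print(telemetry.read_state(), manip.hold_point_z)
for n in("scene","top"):
    c=cams.read_camera(n); cv2.imwrite(f"pics/{n}0.png",c["color"][:,:,::-1])
    print(n,c["vertical_fov"],c["cx"],c["cy"],c["D"],c["R"],c["t"])
E
```

```text
pics
{'time': 0.0, 'joints': array([-8.89375378e-01,  3.85571375e-01,  6.61709750e-03, -5.23313695e-04,
       -1.19399501e+00, -2.58601482e-01]), 'qvel': array([-0.00143794,  0.00090906,  0.00019978,  0.0006181 , -0.0005901 ,
        0.00040369]), 'joint_torque': array([ 4.21326813e-04, -3.90663815e+01,  1.87405962e+01,  4.21976119e+00,
        1.10370945e-02, -1.98214725e-04]), 'tool_pos': array([ 0.25619923, -0.56932992,  0.18874372]), 'ee_rot': array([-2.70709103e-04, -2.09743938e-01,  9.77755727e-01,  1.06989430e-03]), 'force': array([0.60471156, 0.03974914, 0.82349684]), 'wrist_torque': array([-0.0431439 , -0.02964044, -0.05227414]), 'gripper_force': 0.0, 'gripper_width': 1.0027953783303813} 0.0187
scene 42.45320073212748 286.28930313020317 208.19459107780236 [-0.02145308  0.          0.          0.          0.        ] [[-0.88463009 -0.46615367 -0.01141746]
 [-0.21381163  0.42727153 -0.87847802]
 [ 0.41438411 -0.7746869  -0.47764633]] [0.4478923  0.21210143 1.07347601]
top 53.273238118925256 278.0767567688176 206.8921201715259 [-0.10146546  0.          0.          0.          0.        ] [[-1.20882701e-03 -9.99985296e-01  5.28653205e-03]
 [-9.98387398e-01  9.06823555e-04 -5.67607333e-02]
 [ 5.67551047e-02 -5.34662089e-03 -9.98373814e-01]] [-0.1102024   0.57578135  0.95045805]
```

View pics/scene0.png

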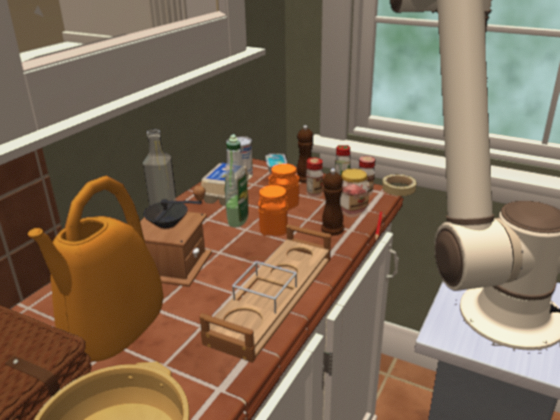

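View pics/top0.png

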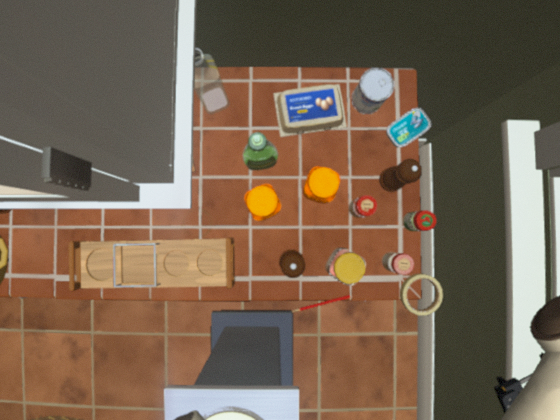

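The top view shows three red caps at (364,206), (401,263) and (422,220), two mills at (292,263) and (405,172), and the yellow lid at (348,267). The orange jars are at (263,202) and (322,184). The caddy's large round hole is at the left, near (100,263). In the scene view the near mill stands at (333,205) and the jam at (354,190).

```bash
cat > h.py <<'E'
import numpy as np,cv2
from bench import telemetry,cams,models,manip
def K(c):
    f=c["color"].shape[0]/2/np.tan(np.radians(c["vertical_fov"])/2)
    return np.array([[f,0,c["cx"]],[0,f,c["cy"]],[0,0,1.]])
def cloud(c):
    h,w=c["depth"].shape
    g=np.stack(np.meshgrid(np.arange(w),np.arange(h)),-1).reshape(-1,1,2).astype(np.float32)
    n=cv2.undistortPoints(g,K(c),np.array(c["D"])).reshape(h,w,2)
    d=c["depth"][...,None]; P=np.concatenate([n*d,d],-1)
    X=(P-c["t"])@c["R"]; X[c["depth"]<=0]=np.nan
    return X
def onplane(c,uv,z):
    n=cv2.undistortPoints(np.array(uv,np.float32).reshape(-1,1,2),K(c),np.array(c["D"])).reshape(-1,2)
    r=np.c_[n,np.ones(len(n))]@c["R"]; o=-c["R"].T@c["t"]
    return o+r*((z-o[2])/r[:,2])[:,None]
def proj(c,X):
    return cv2.projectPoints(np.array(X,float).reshape(-1,1,3),cv2.Rodrigues(c["R"])[0],c["t"],K(c),np.array(c["D"]))[0].reshape(-1,2)
def topcircle(X,m,zlo,zhi):
    P=X[m]; P=P[(P[:,2]>zlo)&(P[:,2]<zhi)]
    if len(P)<5: return None
    (cx,cy),r=cv2.minEnclosingCircle(P[:,:2].astype(np.float32))
    return np.r_[cx,cy,r,np.median(P[:,2]),P[:,:2].mean(0),len(P)].round(4)
E
python3 - <<'E'
from h import *
cs={n:cams.read_camera(n) for n in("top","scene")}
for n,c in cs.items():
    X=cloud(c)
    for th,zl,zh in(("jam",.1,.12),("mill",.125,.18),("brown_jar_a",.097,.115),("green_jar",.097,.115),("soap",.2,.25),("caddy",.03,.045)):
        for o in models.outline_of(n,th):
            print(n,th,round(o["p"],2),np.round(o["location"]),o["mask"].sum(),topcircle(X,o["mask"],zl,zh))
c=cs["top"]
a=cv2.resize(c["color"][150:310,250:450],(700,560),interpolation=cv2.INTER_CUBIC)
cv2.imwrite("pics/crop1.png",a[:,:,::-1])
c=cs["scene"]
a=cv2.resize(c["color"][120:240,280:430],(750,600),interpolation=cv2.INTER_CUBIC)
cv2.imwrite("pics/crop2.png",a[:,:,::-1])
X=cloud(cs["top"])
for uv in[(427,200),(427,300),(432,250),(420,100),(422,278),(300,150),(240,263),(100,240),(320,305),(345,297)]:print(uv,X[uv[1],uv[0]].round(3))
# caddy topboard
m=(abs(X[...,2]-.038)<.006);yy,xx=np.where(m[200:310,50:250]);P=X[200:310,50:250][m[200:310,50:250]]
print(cv2.minAreaRect(P[:,:2].astype(np.float32)),len(P))
m=(abs(X[...,2]-.075)<.006);P=X[225:300,60:240][m[225:300,60:240]]
print(cv2.minAreaRect(P[:,:2].astype(np.float32)),len(P))
E
```

```text
top jam 0.73 [323. 183.] 1069 [ 6.237e-01 -2.065e-01  3.290e-02  1.082e-01  6.231e-01 -2.057e-01
  7.320e+02]
top jam 0.67 [346. 266.] 1166 [ 4.429e-01 -2.583e-01  3.360e-02  1.083e-01  4.435e-01 -2.577e-01
  7.970e+02]
top mill 0.86 [291. 264.] 573 [ 4.521e-01 -1.397e-01  2.470e-02  1.522e-01  4.532e-01 -1.395e-01
  4.770e+02]
top mill 0.82 [402. 174.] 925 [ 6.436e-01 -3.786e-01  2.490e-02  1.522e-01  6.416e-01 -3.750e-01
  4.720e+02]
top brown_jar_a 0.88 [362. 206.] 493 [ 5.748e-01 -2.967e-01  2.220e-02  1.050e-01  5.747e-01 -2.958e-01
  3.460e+02]
top brown_jar_a 0.77 [397. 263.] 665 [ 4.493e-01 -3.742e-01  2.300e-02  1.050e-01  4.496e-01 -3.732e-01
  3.670e+02]
top brown_jar_a 0.56 [292. 265.] 549 None
top green_jar 0.87 [420. 219.] 600 [ 5.426e-01 -4.239e-01  2.220e-02  1.050e-01  5.427e-01 -4.232e-01
  3.380e+02]
top soap 0.91 [260. 151.] 959 [ 6.856e-01 -7.150e-02  1.790e-02  2.203e-01  6.826e-01 -7.190e-02
  2.890e+02]
top caddy 0.57 [154. 260.] 7810 [4.474e-01 1.707e-01 1.865e-01 3.700e-02 4.467e-01 1.629e-01 3.720e+03]
scene jam 0.81 [357. 192.] 1190 [ 4.420e-01 -2.589e-01 
[... 971 characters left out ...]

scene soap 0.25 [342. 158.] 394 None
scene caddy 0.7 [265. 298.] 8066 [4.453e-01 1.761e-01 1.874e-01 3.800e-02 4.425e-01 1.866e-01 3.585e+03]
(427, 200) [ 0.653 -0.769 -0.824]
(427, 300) [ 0.219 -0.759 -0.813]
(432, 250) [ 0.436 -0.773 -0.785]
(420, 100) [ 0.92  -0.549 -0.258]
(422, 278) [ 0.308 -0.756 -0.866]
(300, 150) [ 0.713 -0.163 -0.005]
(240, 263) [ 0.445 -0.022 -0.003]
(100, 240) [0.498 0.313 0.001]
(320, 305) [ 0.348 -0.208  0.006]
(345, 297) [ 0.366 -0.266  0.005]
((0.4459598958492279, 0.17180941998958588), (0.1086893081665039, 0.364361971616745), 2.0505242347717285) 3678
((0.44665446877479553, 0.1727047860622406), (0.10879208147525787, 0.3636208176612854), 1.2865740060806274) 829
```

View pics/crop2.png

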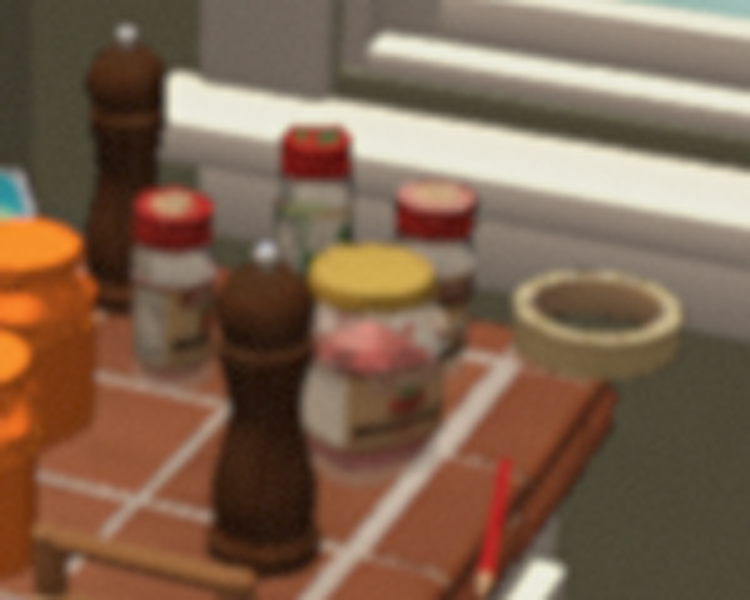

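View pics/crop1.png

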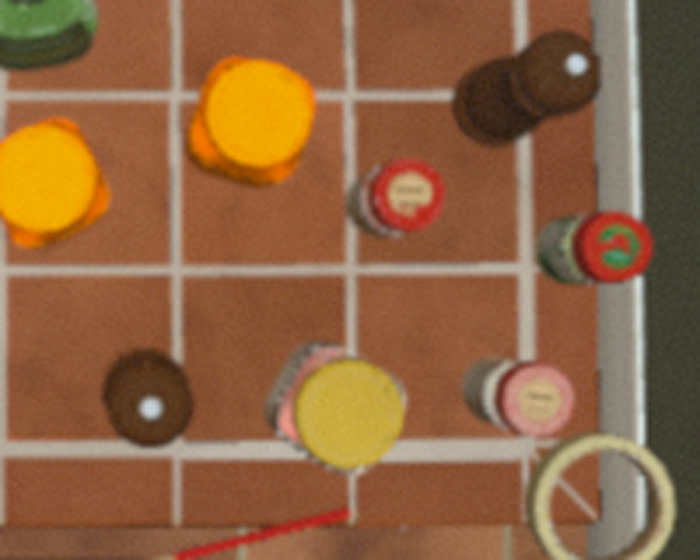

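Spots that could be confused:
- **Yellow lid:** (348,267) is the jam. The orange jars at (263,202) and (322,184) stay.
- **Mill:** (292,263) is 0.47 m from the base, so take it. (405,172) is 0.74 m away and stays.
- **Red caps:** (364,206) and (401,263) have kraft labels, so take both. (422,220) has green print and stays.

The close crops confirm the choice. Next I move above the jam and turn so the fingers close along world x.

Request:
{"fn": "apply_moves", "kwargs": {
  "dr": [
    [0, 0, 0],
    [0, 0, 0],
    [0, 0, 0],
    [0, 0, 0],
    [0, 0, 0]
  ],
  "dp": [
    [-0.03, 0.0207, 0],
    [-0.03, 0.0207, 0],
    [-0.03, 0.0207, 0],
    [-0.03, 0.0207, 0],
    [-0.03, 0.0207, 0]
  ],
  "grip": [0, 0, 0, 0, 0]
}}

```text
time: 1.3
tool_pos: [0.3513, -0.4128, 0.19]
ee_rot: [0.0, -0.21, 0.978, -0.0]
force: [1.0, -0.1, 0.8]
gripper_width: 1.002
gripper_force: 0.0
```

Request:
{"fn": "apply_moves", "kwargs": {
  "dr": [
    [0, 0, 0],
    [0, 0, 0],
    [0, 0, 0],
    [0, 0, 0],
    [0, 0, 0]
  ],
  "dp": [
    [-0.03, 0.0207, 0],
    [-0.03, 0.0207, 0],
    [-0.03, 0.0207, 0],
    [-0.03, 0.0207, 0],
    [-0.03, 0.0207, 0]
  ],
  "grip": [0, 0, 0, 0, 0]
}}

```text
time: 1.8
tool_pos: [0.4458, -0.2567, 0.1902]
ee_rot: [0.0, -0.21, 0.978, -0.0]
force: [1.0, -0.2, -0.3]
gripper_width: 1.001
gripper_force: 0.0
```

Request:
{"fn": "apply_moves", "kwargs": {
  "dr": [
    [0, 0, -0.1435],
    [0, 0, -0.1435],
    [0, 0, -0.1435],
    [0, 0, -0.1435],
    [0, 0, 0]
  ],
  "dp": [
    [0, 0, 0],
    [0, 0, 0],
    [0, 0, 0],
    [0, 0, 0],
    [0, 0, 0]
  ],
  "grip": [0, 0, 0, 0, 0]
}}

```text
time: 2.3
tool_pos: [0.4452, -0.258, 0.19]
ee_rot: [0.0, -0.478, 0.878, -0.0]
force: [0.3, 0.0, -0.0]
gripper_width: 1.002
gripper_force: 0.0
```

Request:
{"fn": "apply_moves", "kwargs": {
  "dr": [
    [0, 0, -0.1435],
    [0, 0, -0.1435],
    [0, 0, -0.1435],
    [0, 0, -0.1435],
    [0, 0, 0]
  ],
  "dp": [
    [0, 0, 0],
    [0, 0, 0],
    [0, 0, 0],
    [0, 0, 0],
    [0, 0, 0]
  ],
  "grip": [0, 0, 0, 0, 0]
}}

```text
time: 2.8
tool_pos: [0.4451, -0.2581, 0.1899]
ee_rot: [0.0, -0.706, 0.708, -0.0]
force: [-0.1, -1.0, -0.8]
gripper_width: 1.0
gripper_force: 0.0
```

```bash
cat >> h.py <<'E'
from scipy.spatial.transform import Rotation as Ro
def go(target):  # remaining shift in tool axes, tilt to vertical with tool y along -x
    s=telemetry.read_state(); q=s["ee_rot"]; R=Ro.from_quat(np.r_[q[1:],q[0]])
    T=Ro.from_matrix(np.array([[0,-1,0],[-1,0,0],[0,0,-1.]]))
    print("t",round(s["time"],2),"pos",s["tool_pos"].round(4),"grip",round(s["gripper_width"],3),"F",s["force"].round(2))
    print("dr",(R.inv()*T).as_rotvec().round(4),"dp",R.inv().apply(np.array(target)-s["tool_pos"]).round(4), "world d",(np.array(target)-s["tool_pos"]).round(4))
E
python3 - <<'E'
from h import *
go([.4435,-.258,.067])
c=cams.read_camera("wrist"); X=cloud(c); cv2.imwrite("pics/w1.png",c["color"][:,:,::-1])
for th,zl,zh in(("jam",.1,.12),("mill",.125,.18),("brown_jar_a",.097,.115)):
  for o in models.outline_of("wrist",th): print(th,round(o["p"],2),np.round(o["location"]),topcircle(X,o["mask"],zl,zh))
E
```

```text
t 2.8 pos [ 0.4451 -0.2581  0.1899] grip 1.0 F [-0.11 -0.95 -0.81]
dr [-0.0002 -0.     -0.0032] dp [-1.000e-04  1.600e-03  1.229e-01] world d [-1.600e-03  1.000e-04 -1.229e-01]
jam 0.97 [186. 332.] [ 5.687e-01 -1.062e-01  5.400e-03  1.019e-01  5.696e-01 -1.072e-01
  2.800e+01]
jam 0.65 [121. 235.] [ 6.214e-01 -2.100e-01  3.260e-02  1.093e-01  6.152e-01 -2.260e-01
  1.496e+03]
jam 0.57 [283. 202.] [ 4.440e-01 -2.613e-01  3.340e-02  1.096e-01  4.439e-01 -2.632e-01
  4.181e+03]
mill 0.8 [273. 314.] [ 4.527e-01 -1.435e-01  2.410e-02  1.434e-01  4.536e-01 -1.591e-01
  1.065e+03]
mill 0.59 [56. 69.] [ 6.411e-01 -3.815e-01  2.470e-02  1.444e-01  6.267e-01 -3.786e-01
  2.426e+03]
brown_jar_a 0.86 [274.  73.] [ 4.507e-01 -3.768e-01  2.230e-02  1.064e-01  4.505e-01 -3.764e-01
  2.500e+03]
brown_jar_a 0.8 [142. 157.] [ 5.745e-01 -2.998e-01  2.250e-02  1.062e-01  5.728e-01 -3.001e-01
  2.116e+03]
```

Request:
{"fn": "apply_moves", "kwargs": {
  "dr": [
    [0, 0, 0],
    [0, 0, 0],
    [0, 0, 0],
    [0, 0, 0],
    [0, 0, 0]
  ],
  "dp": [
    [0.0014, 0.0014, 0.03],
    [0, 0, 0.04],
    [0, 0, 0.035],
    [0, 0, 0.018],
    [0, 0, 0]
  ],
  "grip": [0, 0, 0, 0, 0],
  "newtons": 30
}}

```text
time: 3.5
tool_pos: [0.4414, -0.2589, 0.0642]
ee_rot: [-0.002, -0.706, 0.708, 0.003]
force: [-0.3, 0.2, -0.1]
gripper_width: 1.002
gripper_force: 0.0
```

Request:
{"fn": "apply_moves", "kwargs": {
  "dr": [
    [0, 0, 0],
    [0, 0, 0],
    [0, 0, 0],
    [0, 0, 0],
    [0, 0, 0]
  ],
  "dp": [
    [0, 0, 0],
    [0, 0, 0],
    [0, 0, 0],
    [0, 0, 0],
    [0, 0, 0]
  ],
  "grip": [0.1, 0.15, 0.2, 0.3, 0.4]
}}

```text
time: 4.0
tool_pos: [0.4439, -0.2597, 0.0677]
ee_rot: [-0.0, 0.707, -0.707, 0.0]
force: [-2.3, 0.1, 4.9]
gripper_width: 0.752
gripper_force: 30.0
```

Request:
{"fn": "apply_moves", "kwargs": {
  "dr": [
    [0, 0, 0],
    [0, 0, 0],
    [0, 0, 0]
  ],
  "dp": [
    [0, 0, 0],
    [0, 0, 0],
    [0, 0, 0]
  ],
  "grip": [1, 1, 1]
}}

```text
time: 4.3
tool_pos: [0.4439, -0.2597, 0.0677]
ee_rot: [-0.0, 0.707, -0.707, 0.0]
force: [-2.2, 0.9, 6.6]
gripper_width: 0.748
gripper_force: 30.0
```

Request:
{"fn": "apply_moves", "kwargs": {
  "dr": [
    [0, 0, 0],
    [0, 0, 0],
    [0, 0, 0],
    [0, 0, 0],
    [0, 0, 0]
  ],
  "dp": [
    [0, 0, -0.01],
    [0, 0, -0.04],
    [0, 0, -0.045],
    [0, 0, -0.045],
    [0, 0, -0.05]
  ],
  "grip": [1, 1, 1, 1, 1]
}}

```text
time: 4.8
tool_pos: [0.4423, -0.2585, 0.2571]
ee_rot: [-0.0, -0.707, 0.707, 0.002]
force: [1.1, -0.9, -4.0]
gripper_width: 0.75
gripper_force: 30.0
```

Request:
{"fn": "apply_moves", "kwargs": {
  "dr": [
    [0, 0, 0],
    [0, 0, 0],
    [0, 0, 0],
    [0, 0, 0],
    [0, 0, 0]
  ],
  "dp": [
    [-0.02, 0, 0],
    [-0.045, 0, 0],
    [-0.045, 0, 0],
    [-0.045, 0, 0],
    [-0.045, 0, 0]
  ],
  "grip": [1, 1, 1, 1, 1]
}}

```text
time: 5.3
tool_pos: [0.4424, -0.0577, 0.256]
ee_rot: [-0.0, -0.707, 0.707, 0.001]
force: [1.1, -0.2, -3.8]
gripper_width: 0.747
gripper_force: 30.0
```

Request:
{"fn": "apply_moves", "kwargs": {
  "dr": [
    [0, 0, 0],
    [0, 0, 0],
    [0, 0, 0],
    [0, 0, 0],
    [0, 0, 0]
  ],
  "dp": [
    [-0.045, 0, 0],
    [-0.045, 0, 0],
    [-0.045, 0, 0],
    [-0.035, 0, 0],
    [0, 0, 0]
  ],
  "grip": [1, 1, 1, 1, 1]
}}

```text
time: 5.8
tool_pos: [0.4431, 0.1145, 0.2558]
ee_rot: [-0.0, 0.709, -0.705, -0.001]
force: [1.0, 0.8, -4.3]
gripper_width: 0.749
gripper_force: 30.0
```

Run:
```python
from h import *
go([.4455,.203,.081])
for n in("wrist","scene"):
    c=cams.read_camera(n); cv2.imwrite(f"pics/{n}2.png",c["color"][:,:,::-1])
    X=cloud(c); print(c["t"],-c["R"].T@c["t"])
    for th in("caddy","jam"):
        for o in models.outline_of(n,th):
            m=o["mask"]; P=X[m]
            print(n,th,o["p"],o["location"],m.sum())
            if th=="caddy":
                for z in(.0375,.0745):
                    Q=P[abs(P[:,2]-z)<.004]
                    if len(Q)>50: print(z,cv2.minAreaRect(Q[:,:2].astype(np.float32)),len(Q))
            else: print(np.nanmin(P,0),np.nanmax(P,0))
```

```text
t 5.8 pos [0.4431 0.1145 0.2558] grip 0.749 F [ 1.04  0.76 -4.33]
dr [0.0014 0.0018 0.0047] dp [-0.0882 -0.003   0.1749] world d [ 0.0024  0.0885 -0.1748]
[ 0.44341803 -0.15823394  0.42421297] [0.44382252 0.03954168 0.45063534]
wrist caddy 0.95 [273.2, 135.8] 10486
0.0375 ((0.44798743724823, 0.1746656447649002), (0.10792640596628189, 0.3521386981010437), 1.6312297582626343) 7184
0.0745 ((0.4517935812473297, -0.003852605354040861), (0.1089872270822525, 0.0109922019764781), 1.5729492902755737) 963
wrist jam 0.91 [153.9, 22.3] 4170
[ 0.54476943 -0.10624987 -0.00431752] [ 0.67095722 -0.0367166   0.11258418]
wrist jam 0.61 [284.6, 242.9] 11523
[ 0.15785254  0.07393773 -0.94595434] [0.51843762 0.49022648 0.37603684]
wrist jam 0.53 [274.0, 135.7] 10516
[ 0.38835546 -0.01766532 -0.00151641] [0.51166325 0.35066289 0.3003981 ]
[0.4478923  0.21210143 1.07347601] [-0.00326265  0.94976954  0.70418211]
scene caddy 0.74 [265.6, 298.0] 8146
0.0375 ((0.445476770401001, 0.17279841005802155), (0.110698401927948, 0.3690602779388428), 1.3798575401306152) 3170
0.0745 ((0.44567105174064636, 0.17419885098934174), (0.10898120701313019, 0.36735236644744873), 1.6421928405761719) 781
scene jam 0.72 [286.7, 183.6] 2324
[ 0.39905179 -0.04248157  0.10480453] [0.57962725 0.15817167 0.30158561]
scene jam 0.7 [268.3, 220.3] 825
[ 0.46145135 -0.15744251 -0.00185801] [0.67652819 0.14077327 0.19357549]
scene jam 0.37 [343.9, 158.0] 447
[ 0.51641789 -0.44183891  0.00420031] [ 0.56048604 -0.39281785  0.10904519]
```

View pics/wrist2.png

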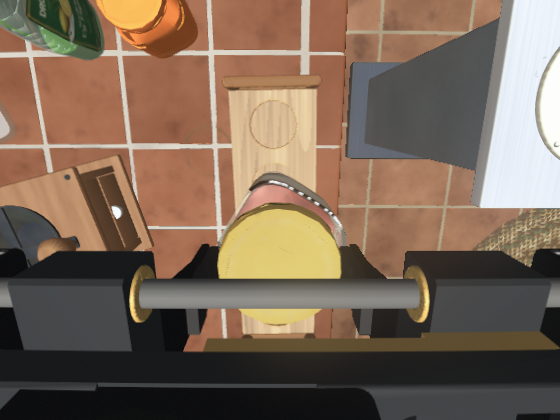

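The wrist view shows the jam upright in the fingers, lid at (280,265), with the caddy beneath and its far end board at (270,82). The speed limit cut the travel short, so I finish the move and measure the lid.

Request:
{"fn": "apply_moves", "kwargs": {
  "dr": [
    [0, 0, 0],
    [0, 0, 0],
    [0, 0, 0.004],
    [0, 0, 0],
    [0, 0, 0]
  ],
  "dp": [
    [-0.03, -0.0026, 0],
    [-0.03, 0, 0],
    [-0.03, 0, 0],
    [0, 0, 0],
    [0, 0, 0]
  ],
  "grip": [1, 1, 1, 1, 1]
}}

```text
time: 6.6
tool_pos: [0.4462, 0.2, 0.2565]
ee_rot: [-0.001, -0.706, 0.709, 0.0]
force: [0.3, 0.2, -4.7]
gripper_width: 0.748
gripper_force: 30.0
```

Run:
```python
from h import *
go([.4457,.204,.081])
for n in("wrist","scene","top"):
    c=cams.read_camera(n); X=cloud(c)
    hsv=cv2.cvtColor(c["color"],cv2.COLOR_RGB2HSV)
    m=(abs(hsv[...,0].astype(int)-25)<6)&(hsv[...,1]>120)&(X[...,2]>.285)&(X[...,2]<.312)&(abs(X[...,0]-.445)<.06)
    print(n,m.sum())
    if m.sum()>20:
        P=X[m]; zt=np.percentile(P[:,2],90); print("lid",cv2.minEnclosingCircle(P[P[:,2]>zt-.006][:,:2].astype(np.float32)),zt)
    for z in(.038,.0745):
        m=(abs(X[...,2]-z)<.003)&(abs(X[...,0]-.446)<.07)&(X[...,1]>-.02)&(X[...,1]<.37)
        P=X[m]
        if m.sum()>50: print(z,m.sum(),np.percentile(P[:,:2],[1,99],axis=0).round(4).tolist())
```

```text
t 6.6 pos [0.4462 0.2    0.2565] grip 0.748 F [ 0.35  0.2  -4.65]
dr [ 0.0011 -0.0009 -0.0043] dp [-0.0042  0.0003  0.1755] world d [-0.0005  0.004  -0.1755]
wrist 1195
lid ((0.4462941288948059, 0.1984913945198059), 0.03300328925251961) 0.29922260327243666
0.038 9338 [[0.3969, -0.0057], [0.502, 0.2006]]
0.0745 638 [[0.4004, 0.0019], [0.4961, 0.2138]]
scene 411
lid ((0.4448954463005066, 0.20297160744667053), 0.03486432507634163) 0.3000942227812081
0.038 2959 [[0.3903, -0.0032], [0.5001, 0.3554]]
0.0745 712 [[0.3913, -0.0057], [0.4958, 0.3567]]
top 796
lid ((0.44565069675445557, 0.1962306648492813), 0.0342196561396122) 0.29876203616498437
0.038 2273 [[0.3957, -0.0072], [0.5021, 0.2968]]
0.0745 373 [[0.3991, -0.0085], [0.5013, 0.2512]]
```

Request:
{"fn": "apply_moves", "kwargs": {
  "dr": [
    [0, 0, -0.003],
    [0, 0, 0],
    [0, 0, 0],
    [0, 0, 0],
    [0, 0, 0]
  ],
  "dp": [
    [-0.0047, 0.0003, 0],
    [0, 0, 0.03],
    [0, 0, 0.035],
    [0, 0, 0.03],
    [0, 0, 0.013]
  ],
  "grip": [1, 1, 1, 1, 1]
}}

```text
time: 7.25
tool_pos: [0.4443, 0.2037, 0.1459]
ee_rot: [-0.003, -0.706, 0.708, 0.001]
force: [-0.1, -1.5, -4.3]
gripper_width: 0.745
gripper_force: 30.0
```

Request:
{"fn": "apply_moves", "kwargs": {
  "dr": [
    [0, 0, 0],
    [0, 0, 0],
    [0, 0, 0],
    [0, 0, 0]
  ],
  "dp": [
    [0, 0, 0],
    [0, 0, 0.004],
    [0, 0, 0.004],
    [0, 0, 0.004]
  ],
  "grip": [1, 1, 1, 1]
}}

```text
time: 7.65
tool_pos: [0.4466, 0.2057, 0.1376]
ee_rot: [0.001, -0.707, 0.707, -0.0]
force: [0.1, 0.1, -4.1]
gripper_width: 0.748
gripper_force: 30.0
```

Run:
```python
from h import *
go([.4457,.2045,.0817])
c=cams.read_camera("scene"); cv2.imwrite("pics/s3.png",cv2.resize(c["color"][160:360,190:350],(480,600),interpolation=cv2.INTER_CUBIC)[:,:,::-1])
```

```text
t 7.65 pos [0.4466 0.2057 0.1376] grip 0.748 F [ 0.07  0.07 -4.13]
dr [-0.0017  0.0015 -0.001 ] dp [0.0013 0.001  0.0559] world d [-0.0009 -0.0012 -0.0559]
```

View pics/s3.png

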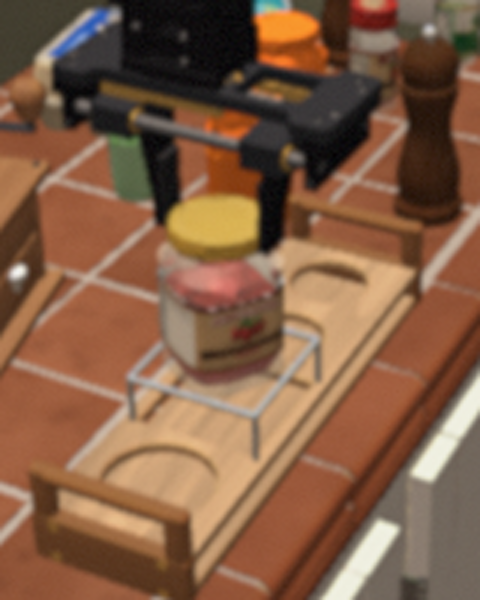

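The picture shows the jam just above the guard (guard corners around (130,380), (320,340), (257,415) in the crop). I'll overlay the model to check the centring.

Run:
```python
from h import *
c=cams.read_camera("scene"); s=4
img=cv2.resize(c["color"][230:310,215:315],(800,640),interpolation=cv2.INTER_CUBIC)[:,:,::-1].copy()[:600]
def d(P,col): 
    p=(proj(c,P)-[215,230])*8+3.5; cv2.polylines(img,[p.round().astype(int)],True,col,1)
y=.027; Rz=np.array([[np.cos(y),-np.sin(y)],[np.sin(y),np.cos(y)]])
q=np.array([[-.043,-.043],[.043,-.043],[.043,.043],[-.043,.043]])@Rz.T+[.4457,.204]
d(np.c_[q,np.full(4,.074)],(0,255,0))
a=np.linspace(0,6.28,40)
d(np.c_[.4464+.0345*np.cos(a),.205+.0345*np.sin(a),np.full(40,.07)],(255,0,0))
d(np.c_[.4464+.033*np.cos(a),.205+.033*np.sin(a),np.full(40,.1135+.067)],(255,0,0))
cv2.imwrite("pics/s4.png",img)
```

```text
(no output)
```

View pics/s4.png

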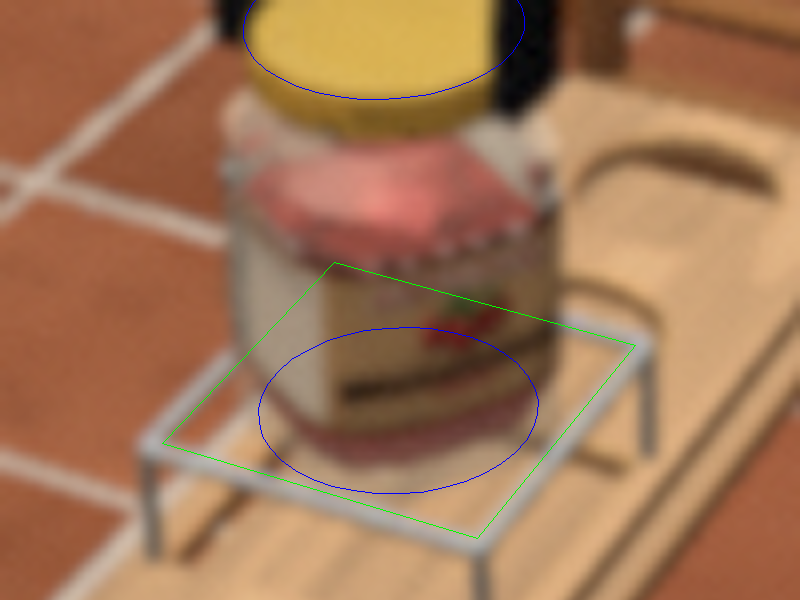

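Green overlay sits on the guard and the blue lid ring matches the lid, so the jam is centred. Lowering now.

Request:
{"fn": "apply_moves", "kwargs": {
  "dr": [
    [0, 0, 0],
    [0, 0, 0],
    [0, 0, 0],
    [0, 0, 0],
    [0, 0, 0]
  ],
  "dp": [
    [0.0005, 0.0004, 0.01],
    [0, 0, 0.01],
    [0, 0, 0.01],
    [0, 0, 0.01],
    [0, 0, 0]
  ],
  "grip": [1, 1, 1, 1, 1]
}}

```text
time: 8.25
tool_pos: [0.4444, 0.2038, 0.0948]
ee_rot: [-0.002, -0.707, 0.708, 0.0]
force: [0.0, 1.2, -4.6]
gripper_width: 0.747
gripper_force: 30.0
```

Request:
{"fn": "apply_moves", "kwargs": {
  "dr": [
    [0, 0, 0],
    [0, 0, 0],
    [0, 0, 0],
    [0, 0, 0],
    [0, 0, 0]
  ],
  "dp": [
    [0, 0, 0.003],
    [0, 0, 0.003],
    [0, 0, 0.003],
    [0, 0, 0.003],
    [0, 0, 0]
  ],
  "grip": [1, 1, 1, 1, 1]
}}

```text
time: 8.75
tool_pos: [0.4454, 0.2046, 0.0845]
ee_rot: [-0.0, -0.707, 0.707, 0.0]
force: [-0.2, -0.4, -4.3]
gripper_width: 0.749
gripper_force: 30.0
```

Request:
{"fn": "apply_moves", "kwargs": {
  "dr": [
    [0, 0, 0],
    [0, 0, 0],
    [0, 0, 0],
    [0, 0, 0]
  ],
  "dp": [
    [0, 0, 0.0015],
    [0, 0, 0.0015],
    [0, 0, 0],
    [0, 0, 0]
  ],
  "grip": [1, 1, 1, 1]
}}

```text
time: 9.15
tool_pos: [0.446, 0.2053, 0.0825]
ee_rot: [0.001, -0.707, 0.707, 0.0]
force: [-3.1, 1.7, 0.9]
gripper_width: 0.747
gripper_force: 30.0
```

Request:
{"fn": "apply_moves", "kwargs": {
  "dr": [
    [0, 0, 0],
    [0, 0, 0],
    [0, 0, 0],
    [0, 0, 0],
    [0, 0, 0]
  ],
  "dp": [
    [0, 0, 0],
    [0, 0, 0],
    [0, 0, 0],
    [0, 0, 0],
    [0, 0, 0]
  ],
  "grip": [0.2, 0.15, 0.1, 0.05, 0.0]
}}

```text
time: 9.65
tool_pos: [0.4458, 0.2047, 0.0818]
ee_rot: [0.0, -0.707, 0.707, -0.0]
force: [-1.1, -1.0, -0.1]
gripper_width: 0.957
gripper_force: 0.0
```

Request:
{"fn": "apply_moves", "kwargs": {
  "dr": [
    [0, 0, 0],
    [0, 0, 0],
    [0, 0, 0],
    [0, 0, 0],
    [0, 0, 0]
  ],
  "dp": [
    [0, 0, -0.01],
    [0, 0, -0.03],
    [0, 0, -0.04],
    [0, 0, -0.04],
    [0, 0, -0.01]
  ],
  "grip": [0, 0, 0, 0, 0]
}}

```text
time: 10.15
tool_pos: [0.4481, 0.2062, 0.2177]
ee_rot: [0.005, -0.707, 0.707, -0.001]
force: [0.1, 1.0, 0.8]
gripper_width: 0.998
gripper_force: 0.0
```

Request:
{"fn": "apply_moves", "kwargs": {
  "dr": [
    [0, 0, 0],
    [0, 0, 0],
    [0, 0, 0],
    [0, 0, 0],
    [0, 0, 0]
  ],
  "dp": [
    [0.025, 0, 0],
    [0.035, 0, 0],
    [0.035, 0, 0],
    [0.035, 0, 0],
    [0.035, 0, 0]
  ],
  "grip": [0, 0, 0, 0, 0]
}}

```text
time: 10.65
tool_pos: [0.445, 0.0384, 0.2121]
ee_rot: [0.0, -0.707, 0.707, -0.0]
force: [0.8, -0.7, -0.4]
gripper_width: 1.003
gripper_force: 0.0
```

Request:
{"fn": "apply_moves", "kwargs": {
  "dr": [
    [0, 0, 0],
    [0, 0, 0],
    [0, 0, 0],
    [0, 0, 0]
  ],
  "dp": [
    [0.035, -0.006, 0],
    [0.035, 0, 0],
    [0.035, 0, 0],
    [0, 0, 0]
  ],
  "grip": [0, 0, 0, 0]
}}

```text
time: 11.05
tool_pos: [0.4507, -0.0681, 0.2119]
ee_rot: [-0.0, -0.705, 0.709, 0.0]
force: [-0.2, -0.1, -0.3]
gripper_width: 0.998
gripper_force: 0.0
```

Run:
```python
from h import *
go([.4525,-.1405,.122])
for n,th,zl,zh in(("top","jam",.115,.14),("scene","jam",.115,.14),("wrist","mill",.125,.18),("wrist","jam",.1,.14),("scene","mill",.125,.18)):
  c=cams.read_camera(n); X=cloud(c)
  for o in models.outline_of(n,th): print(n,th,round(o["p"],2),np.round(o["location"]),topcircle(X,o["mask"],zl,zh))
```

```text
t 11.05 pos [ 0.4507 -0.0681  0.2119] grip 0.998 F [-0.18 -0.1  -0.33]
dr [ 0.0007 -0.0005 -0.0057] dp [ 0.0723 -0.0023  0.0899] world d [ 0.0018 -0.0724 -0.0899]
top jam 0.92 [323. 183.] None
top jam 0.86 [134. 264.] [4.443e-01 2.071e-01 3.310e-02 1.225e-01 4.474e-01 2.063e-01 7.010e+02]
top jam 0.62 [264. 199.] None
scene jam 0.71 [289. 184.] None
scene jam 0.67 [272. 207.] None
scene jam 0.56 [266. 276.] [4.436e-01 2.086e-01 3.430e-02 1.235e-01 4.413e-01 2.125e-01 6.290e+02]
wrist mill 0.73 [278. 121.] [ 4.528e-01 -1.411e-01  2.490e-02  1.545e-01  4.523e-01 -1.414e-01
  3.114e+03]
wrist jam 0.78 [154. 178.] [ 5.839e-01 -7.820e-02  3.340e-02  1.095e-01  5.824e-01 -7.930e-02
  3.876e+03]
wrist jam 0.56 [101.  50.] [ 6.225e-01 -2.077e-01  3.350e-02  1.095e-01  6.211e-01 -2.071e-01
  5.295e+03]
scene mill 0.82 [303. 160.] [ 6.336e-01 -3.730e-01  1.960e-02  1.450e-01  6.262e-01 -3.730e-01
  8.800e+01]
scene mill 0.58 [332. 207.] [ 4.476e-01 -1.353e-01  2.640e-02  1.457e-01  4.453e-01 -1.266e-01
  3.110e+02]
```

Request:
{"fn": "apply_moves", "kwargs": {
  "dr": [
    [0, 0, -0.005],
    [0, 0, 0],
    [0, 0, 0],
    [0, 0, 0],
    [0, 0, 0]
  ],
  "dp": [
    [0.02, -0.002, 0],
    [0.03, 0, 0],
    [0.0224, 0, 0],
    [0, 0, 0],
    [0, 0, 0]
  ],
  "grip": [0, 0, 0, 0, 0]
}}

```text
time: 12.05
tool_pos: [0.4535, -0.1376, 0.2117]
ee_rot: [0.0, 0.708, -0.706, -0.0]
force: [-0.4, 1.1, -0.0]
gripper_width: 1.0
gripper_force: 0.0
```

Run:
```python
from h import *
go([.4527,-.1405,.122])
```

```text
t 12.05 pos [ 0.4535 -0.1376  0.2117] grip 1.0 F [-0.44  1.1  -0.01]
dr [0.0003 0.0002 0.0033] dp [0.0029 0.0008 0.0897] world d [-0.0008 -0.0029 -0.0897]
```

Request:
{"fn": "apply_moves", "kwargs": {
  "dr": [
    [0, 0, 0.002],
    [0, 0, 0],
    [0, 0, 0],
    [0, 0, 0],
    [0, 0, 0]
  ],
  "dp": [
    [0.0029, 0.0008, 0],
    [0, 0, 0.03],
    [0, 0, 0.035],
    [0, 0, 0.024],
    [0, 0, 0]
  ],
  "grip": [0, 0, 0, 0, 0],
  "newtons": 20
}}

```text
time: 12.55
tool_pos: [0.45, -0.1397, 0.1199]
ee_rot: [0.003, 0.708, -0.706, -0.003]
force: [-0.7, -0.3, 0.1]
gripper_width: 0.997
gripper_force: 0.0
```

Request:
{"fn": "apply_moves", "kwargs": {
  "dr": [
    [0, 0, 0],
    [0, 0, 0],
    [0, 0, 0],
    [0, 0, 0],
    [0, 0, 0]
  ],
  "dp": [
    [0, 0, 0],
    [0, 0, 0],
    [0, 0, 0],
    [0, 0, 0],
    [0, 0, 0]
  ],
  "grip": [0.2, 0.3, 0.4, 0.45, 0.5]
}}

```text
time: 13.05
tool_pos: [0.4531, -0.1406, 0.1235]
ee_rot: [-0.0, 0.708, -0.706, 0.0]
force: [0.2, 0.2, -0.2]
gripper_width: 0.633
gripper_force: 0.0
```

Request:
{"fn": "apply_moves", "kwargs": {
  "dr": [
    [0, 0, 0],
    [0, 0, 0],
    [0, 0, 0],
    [0, 0, 0]
  ],
  "dp": [
    [0, 0, 0],
    [0, 0, 0],
    [0, 0, 0],
    [0, 0, 0]
  ],
  "grip": [0.6, 0.8, 1, 1]
}}

```text
time: 13.45
tool_pos: [0.4534, -0.1409, 0.1237]
ee_rot: [-0.0, 0.708, -0.706, 0.001]
force: [-0.3, -0.3, 14.2]
gripper_width: 0.269
gripper_force: 10.9
```

Run:
```python
from h import *
go([.4527,-.1405,.122])
a=cams.read_camera("scene")["color"][120:260,250:400]; b=cams.read_camera("wrist")["color"]
cv2.imwrite("pics/s5.png",np.hstack([cv2.resize(a,(450,420),interpolation=cv2.INTER_CUBIC),b[:,100:450]])[:,:,::-1])
```

```text
t 13.45 pos [ 0.4534 -0.1409  0.1237] grip 0.269 F [-0.29 -0.29 14.22]
dr [-0.0011 -0.0009  0.0026] dp [-0.0004  0.0007  0.0017] world d [-0.0007  0.0004 -0.0017]
```

View pics/s5.png

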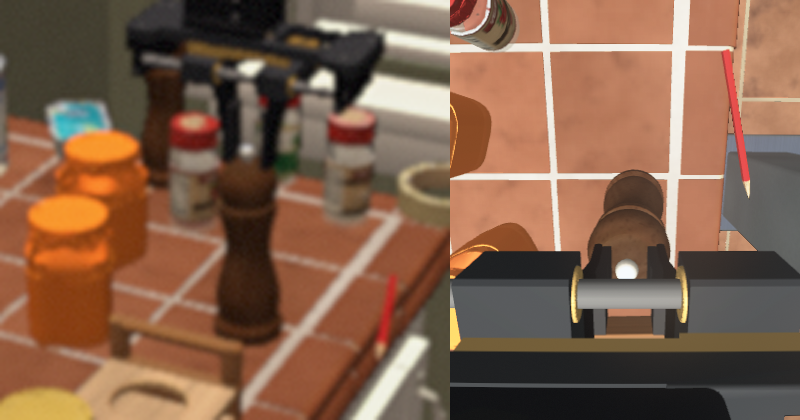

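The scene crop shows the mill upright, with the fingers nearly shut around its button at (245,150). In the wrist half the button is at (626,268), between the fingers. I'll measure where the head is relative to the fingers.

Run:
```python
from h import *
for n in("wrist","scene","top"):
  c=cams.read_camera(n); X=cloud(c); V=cv2.cvtColor(c["color"],cv2.COLOR_RGB2HSV)
  print(n)
  for o in models.outline_of(n,"mill"):
    P=X[o["mask"]]; P=P[np.hypot(P[:,0]-.4527,P[:,1]+.14)<.06]
    if len(P)<50: continue
    print(round(o["p"],2),np.round(o["location"]))
    for z in(.01,.03,.06,.09,.12,.13,.14,.15,.16,.17,.18):
        Q=P[abs(P[:,2]-z)<.005]
        if len(Q)>5: print(z,len(Q),np.percentile(Q[:,:2],[2,98],axis=0).round(4).tolist())
  m=(V[...,2]<45)&(V[...,1]<90)&(np.hypot(X[...,0]-.4527,X[...,1]+.14)<.06)&(X[...,2]<.2)&(X[...,2]>.05)
  P=X[m]; print("dark",m.sum(), np.percentile(P,[2,50,98],axis=0).round(3).tolist() if m.sum() else "")
```

```text
wrist
0.91 [280. 223.]
0.01 210 [[0.4232, -0.1716], [0.4775, -0.1493]]
0.03 26 [[0.4329, -0.1694], [0.4673, -0.1618]]
0.06 337 [[0.4296, -0.1658], [0.4742, -0.1426]]
0.09 44 [[0.4415, -0.1614], [0.4624, -0.1563]]
0.12 360 [[0.4338, -0.1657], [0.4728, -0.1525]]
0.13 55 [[0.4348, -0.1661], [0.474, -0.1545]]
0.14 674 [[0.4319, -0.1662], [0.4796, -0.1372]]
0.15 1421 [[0.4339, -0.1638], [0.4771, -0.1404]]
0.16 971 [[0.4454, -0.1575], [0.4655, -0.1338]]
0.17 377 [[0.4514, -0.1473], [0.4623, -0.1388]]
dark 465 [[0.463, -0.154, 0.16], [0.468, -0.153, 0.184], [0.471, -0.146, 0.197]]
scene
0.74 [331. 205.]
0.01 88 [[0.4199, -0.1408], [0.4748, -0.1107]]
0.03 68 [[0.4225, -0.1373], [0.4718, -0.1126]]
0.06 67 [[0.4269, -0.1429], [0.4668, -0.1176]]
0.09 51 [[0.4312, -0.14], [0.4655, -0.1195]]
0.12 82 [[0.4274, -0.1426], [0.468, -0.1146]]
0.13 61 [[0.4283, -0.1417], [0.464, -0.1145]]
0.14 76 [[0.428, -0.1425], [0.4706, -0.1138]]
0.15 94 [[0.4305, -0.1413], [0.4681, -0.1135]]
0.16 47 [[0.4377, -0.1412], [0.463, -0.12]]
dark 132 [[0.435, -0.146, 0.164], [0.458, -0.132, 0.183], [0.466, -0.127, 0.199]]
top
dark 0
```

Request:
{"fn": "apply_moves", "kwargs": {
  "dr": [
    [0, 0, 0],
    [0, 0, 0],
    [0, 0, 0],
    [0, 0, 0],
    [0, 0, 0]
  ],
  "dp": [
    [0, 0, 0],
    [0, 0, 0],
    [0, 0, 0],
    [0, 0, 0],
    [0, 0, 0]
  ],
  "grip": [0.6, 0.4, 0.2, 0, 0]
}}

```text
time: 14.35
tool_pos: [0.4564, -0.1413, 0.126]
ee_rot: [-0.002, 0.708, -0.706, 0.004]
force: [0.3, -0.3, 11.6]
gripper_width: 0.488
gripper_force: 6.6
```

Request:
{"fn": "apply_moves", "kwargs": {
  "dr": [
    [0, 0, 0],
    [0, 0, 0],
    [0, 0, 0]
  ],
  "dp": [
    [0, 0, 0],
    [0, 0, 0],
    [0, 0, 0]
  ],
  "grip": [0, 0, 0]
}}

```text
time: 14.65
tool_pos: [0.4558, -0.1413, 0.126]
ee_rot: [-0.001, 0.708, -0.706, 0.003]
force: [-0.2, -0.8, 11.4]
gripper_width: 0.766
gripper_force: 5.6
```

Run:
```python
from h import *
print([x for x in dir(manip) if x[0]!='_'])
go([.4527,-.1405,.122])
for n in("wrist","scene"):
  c=cams.read_camera(n); X=cloud(c); V=cv2.cvtColor(c["color"],cv2.COLOR_RGB2HSV)
  m=(V[...,2]<70)&(V[...,1]<110)&(abs(X[...,1]+.14)<.03)&(X[...,2]<.26)&(X[...,2]>.1)&(abs(abs(X[...,0]-.453)-.052)<.016)
  for s in(-1,1):
    P=X[m&((X[...,0]-.453)*s>0)]; print(n,s,len(P),np.percentile(P,[1,5,50,99],axis=0).round(3).tolist() if len(P) else"")
  for o in models.outline_of(n,"mill"):
    P=X[o["mask"]]; P=P[np.hypot(P[:,0]-.4527,P[:,1]+.14)<.06]
    if len(P)>50: print(topcircle(X,o["mask"],.125,.18))
  a=c["color"][100:260,250:410] if n=="scene" else c["color"][:,80:480]
  cv2.imwrite(f"pics/{n}6.png",cv2.resize(a,(400,420))[:,:,::-1])
cv2.imwrite("pics/s6.png",np.hstack([cv2.imread("pics/wrist6.png"),cv2.imread("pics/scene6.png")]))
```

```text
['Unreachable', 'hold_point_z']
t 14.65 pos [ 0.4558 -0.1413  0.126 ] grip 0.766 F [-0.22 -0.84 11.39]
dr [-0.0065 -0.0023  0.0039] dp [-0.0009  0.0031  0.0039] world d [-0.0031  0.0008 -0.004 ]
wrist -1 600 [[0.4, -0.167, 0.159], [0.411, -0.162, 0.165], [0.416, -0.153, 0.196], [0.417, -0.133, 0.255]]
wrist 1 2970 [[0.489, -0.168, 0.162], [0.491, -0.164, 0.171], [0.493, -0.153, 0.227], [0.499, -0.133, 0.253]]
[ 4.328e-01 -1.430e-01  2.510e-02  1.548e-01  4.368e-01 -1.516e-01
  4.451e+03]
scene -1 163 [[0.386, -0.153, 0.161], [0.391, -0.142, 0.164], [0.407, -0.131, 0.203], [0.415, -0.112, 0.253]]
scene 1 158 [[0.49, -0.147, 0.162], [0.49, -0.144, 0.168], [0.495, -0.131, 0.205], [0.517, -0.111, 0.252]]
[ 4.251e-01 -1.369e-01  2.490e-02  1.468e-01  4.219e-01 -1.261e-01
  3.130e+02]
```

View pics/s6.png

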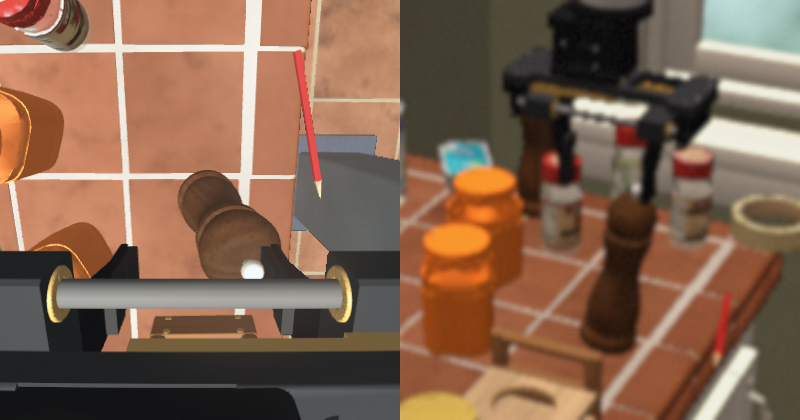

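The opening finger, resting on the dome, is dragging the head toward -x: in the wrist half the button is at (252,268) against the right-hand finger. The fingertips really sit about 36 mm above the reported TCP. I'll bring the head back upright with the finger before lifting off.

Request:
{"fn": "apply_moves", "kwargs": {
  "dr": [
    [0, 0, 0],
    [0, 0, 0],
    [0, 0, 0],
    [0, 0, 0],
    [0, 0, 0]
  ],
  "dp": [
    [0, -0.004, 0],
    [0, -0.005, 0],
    [0, -0.005, 0],
    [0, 0, 0],
    [0, 0, 0]
  ],
  "grip": [0.24, 0.24, 0.24, 0.24, 0.24]
}}

```text
time: 15.35
tool_pos: [0.4699, -0.1413, 0.1257]
ee_rot: [-0.002, 0.708, -0.706, 0.003]
force: [1.6, -0.1, 10.4]
gripper_width: 0.766
gripper_force: 4.9
```

```bash
cat > mill.py <<'E'
from h import *
go([.4527,-.1405,.122])
for n in("wrist","scene"):
  c=cams.read_camera(n); X=cloud(c)
  for o in models.outline_of(n,"mill"):
    P=X[o["mask"]]; P=P[np.hypot(P[:,0]-.4527,P[:,1]+.14)<.08]
    if len(P)<50: continue
    for zl,zh in((0,.03),(.125,.18)): print(n,zl,topcircle(X,o["mask"],zl,zh))
E
python3 mill.py
```

```text
t 15.35 pos [ 0.4699 -0.1413  0.1257] grip 0.766 F [ 1.56 -0.07 10.4 ]
dr [-0.0064 -0.0022  0.0037] dp [-0.0008  0.0172  0.0036] world d [-0.0172  0.0008 -0.0037]
wrist 0 [ 4.513e-01 -1.457e-01  2.840e-02  1.580e-02  4.591e-01 -1.622e-01
  3.820e+02]
wrist 0.125 [ 4.443e-01 -1.420e-01  2.490e-02  1.540e-01  4.488e-01 -1.513e-01
  4.231e+03]
scene 0 [ 4.632e-01 -2.101e-01  1.025e-01  1.530e-02  4.395e-01 -1.232e-01
  2.160e+02]
scene 0.125 [ 4.419e-01 -1.361e-01  2.500e-02  1.461e-01  4.377e-01 -1.266e-01
  3.110e+02]
```

Request:
{"fn": "apply_moves", "kwargs": {
  "dr": [
    [0, 0, 0],
    [0, 0, 0],
    [0, 0, 0],
    [0, 0, 0]
  ],
  "dp": [
    [0, -0.004, 0],
    [0, -0.004, 0],
    [0, 0, 0],
    [0, 0, 0]
  ],
  "grip": [0.24, 0.24, 0.24, 0.24]
}}

```text
time: 15.95
tool_pos: [0.4775, -0.141, 0.1253]
ee_rot: [-0.001, 0.708, -0.706, 0.003]
force: [0.8, 1.0, 8.2]
gripper_width: 0.76
gripper_force: 4.1
```

```bash
python3 mill.py
```

```text
t 15.95 pos [ 0.4775 -0.141   0.1253] grip 0.76 F [0.85 0.98 8.18]
dr [-0.0057 -0.0017  0.0034] dp [-0.0006  0.0248  0.0031] world d [-0.0248  0.0005 -0.0033]
wrist 0 [ 4.405e-01 -1.311e-01  4.450e-02  1.380e-02  4.562e-01 -1.625e-01
  4.210e+02]
wrist 0.125 [ 4.514e-01 -1.417e-01  2.510e-02  1.529e-01  4.558e-01 -1.511e-01
  4.191e+03]
scene 0 [ 4.792e-01 -2.484e-01  1.450e-01  1.450e-02  4.421e-01 -1.273e-01
  2.340e+02]
scene 0.125 [ 4.471e-01 -1.343e-01  2.400e-02  1.451e-01  4.440e-01 -1.257e-01
  2.940e+02]
```

Request:
{"fn": "apply_moves", "kwargs": {
  "dr": [
    [0, 0, 0],
    [0, 0, 0],
    [0, 0, 0],
    [0, 0, 0],
    [0, 0, 0]
  ],
  "dp": [
    [0, -0.001, -0.001],
    [0, 0, -0.002],
    [0, 0, -0.003],
    [0, 0, -0.006],
    [0, 0, -0.01]
  ],
  "grip": [0.24, 0.24, 0.24, 0.24, 0.24]
}}

```text
time: 16.65
tool_pos: [0.475, -0.1405, 0.1447]
ee_rot: [0.001, 0.708, -0.706, -0.001]
force: [-0.1, 0.9, -0.9]
gripper_width: 0.762
gripper_force: 0.0
```

Request:
{"fn": "apply_moves", "kwargs": {
  "dr": [
    [0, 0, 0],
    [0, 0, 0],
    [0, 0, 0],
    [0, 0, 0],
    [0, 0, 0]
  ],
  "dp": [
    [0, 0, -0.02],
    [0, 0.012, -0.03],
    [0, 0.013, -0.01],
    [0, 0, 0],
    [0, 0, 0]
  ],
  "grip": [0.1, 0, 0, 0, 0]
}}

```text
time: 17.15
tool_pos: [0.4507, -0.1405, 0.205]
ee_rot: [-0.0, 0.708, -0.706, 0.0]
force: [0.1, -0.0, -0.8]
gripper_width: 0.991
gripper_force: 0.0
```

```bash
python3 mill.py
```

```text
t 17.15 pos [ 0.4507 -0.1405  0.205 ] grip 0.991 F [ 0.14 -0.01 -0.84]
dr [-0.0007  0.0003  0.0019] dp [ 0.     -0.0019  0.083 ] world d [ 0.002 -0.    -0.083]
wrist 0 [ 4.604e-01 -1.204e-01  5.340e-02  1.400e-02  4.501e-01 -1.623e-01
  2.270e+02]
wrist 0.125 [ 4.524e-01 -1.410e-01  2.500e-02  1.540e-01  4.525e-01 -1.456e-01
  2.714e+03]
scene 0 [ 5.154e-01 -2.606e-01  1.689e-01  1.450e-02  4.426e-01 -1.267e-01
  2.270e+02]
scene 0.125 [ 4.495e-01 -1.347e-01  2.510e-02  1.458e-01  4.458e-01 -1.263e-01
  3.170e+02]
```

Request:
{"fn": "apply_moves", "kwargs": {
  "dr": [
    [0, 0, 0],
    [0, 0, 0],
    [0, 0, 0],
    [0, 0, 0],
    [0, 0, 0]
  ],
  "dp": [
    [0, -0.0016, 0.02],
    [0, 0, 0.03],
    [0, 0, 0.035],
    [0, 0, 0.025],
    [0, 0, 0.008]
  ],
  "grip": [0, 0, 0, 0, 0],
  "newtons": 20
}}

```text
time: 17.85
tool_pos: [0.4501, -0.1405, 0.0836]
ee_rot: [0.002, 0.708, -0.707, -0.003]
force: [-0.6, -1.1, -1.0]
gripper_width: 0.999
gripper_force: 0.0
```

Request:
{"fn": "apply_moves", "kwargs": {
  "dr": [
    [0, 0, 0],
    [0, 0, 0],
    [0, 0, 0],
    [0, 0, 0],
    [0, 0, 0]
  ],
  "dp": [
    [0, 0, 0],
    [0, 0, 0],
    [0, 0, 0],
    [0, 0, 0],
    [0, 0, 0]
  ],
  "grip": [0, 0.2, 0.3, 0.4, 0.42]
}}

```text
time: 18.35
tool_pos: [0.4529, -0.1406, 0.0877]
ee_rot: [-0.001, 0.708, -0.706, 0.001]
force: [-0.0, 0.4, -1.3]
gripper_width: 0.722
gripper_force: 0.0
```

Request:
{"fn": "apply_moves", "kwargs": {
  "dr": [
    [0, 0, 0],
    [0, 0, 0],
    [0, 0, 0],
    [0, 0, 0]
  ],
  "dp": [
    [0, 0, 0],
    [0, 0, 0],
    [0, 0, 0],
    [0, 0, 0]
  ],
  "grip": [0.46, 0.5, 0.5, 0.5]
}}

```text
time: 18.75
tool_pos: [0.4524, -0.1406, 0.0871]
ee_rot: [0.0, 0.708, -0.706, 0.0]
force: [-0.3, -0.5, 1.9]
gripper_width: 0.542
gripper_force: 19.5
```

Request:
{"fn": "apply_moves", "kwargs": {
  "dr": [
    [0, 0, 0],
    [0, 0, 0],
    [0, 0, 0],
    [0, 0, 0],
    [0, 0, 0]
  ],
  "dp": [
    [0, 0, -0.01],
    [0, 0, -0.03],
    [0, 0, -0.04],
    [0, 0, -0.04],
    [0, 0, -0.03]
  ],
  "grip": [0.6, 0.7, 0.8, 1, 1]
}}

```text
time: 19.25
tool_pos: [0.4528, -0.1406, 0.2399]
ee_rot: [-0.001, 0.708, -0.706, 0.001]
force: [0.3, -0.4, -2.2]
gripper_width: 0.543
gripper_force: 19.8
```

Request:
{"fn": "apply_moves", "kwargs": {
  "dr": [
    [0, 0, 0],
    [0, 0, 0],
    [0, 0, 0],
    [0, 0, 0],
    [0, 0, 0]
  ],
  "dp": [
    [-0.02, 0, 0],
    [-0.032, 0.001, 0],
    [-0.032, 0.001, 0],
    [-0.032, 0.001, 0],
    [-0.032, 0.001, 0]
  ],
  "grip": [1, 1, 1, 1, 1]
}}

```text
time: 19.75
tool_pos: [0.4475, 0.0086, 0.2371]
ee_rot: [-0.0, 0.708, -0.707, -0.0]
force: [1.3, 0.3, -2.2]
gripper_width: 0.538
gripper_force: 19.9
```

Request:
{"fn": "apply_moves", "kwargs": {
  "dr": [
    [0, 0, 0],
    [0, 0, 0],
    [0, 0, 0],
    [0, 0, 0],
    [0, 0, 0]
  ],
  "dp": [
    [-0.032, 0.001, 0],
    [-0.032, 0.001, 0],
    [-0.032, 0.001, 0],
    [-0.032, 0.001, 0],
    [-0.032, 0.001, 0]
  ],
  "grip": [1, 1, 1, 1, 1]
}}

```text
time: 20.25
tool_pos: [0.4421, 0.1686, 0.2371]
ee_rot: [0.0, 0.708, -0.706, -0.0]
force: [0.7, 0.9, -2.0]
gripper_width: 0.538
gripper_force: 19.9
```

Request:
{"fn": "apply_moves", "kwargs": {
  "dr": [
    [0, 0, 0],
    [0, 0, 0],
    [0, 0, 0],
    [0, 0, 0],
    [0, 0, 0]
  ],
  "dp": [
    [-0.032, 0, 0],
    [-0.032, 0, 0],
    [-0.032, 0, 0],
    [-0.02, 0, 0],
    [0, 0, 0]
  ],
  "grip": [1, 1, 1, 1, 1]
}}

```text
time: 20.75
tool_pos: [0.4423, 0.2853, 0.2364]
ee_rot: [0.0, 0.709, -0.706, -0.0]
force: [0.1, -1.2, -1.4]
gripper_width: 0.539
gripper_force: 19.9
```

```bash
cat > held.py <<'E'
from h import *
import sys
tx,ty,tz=map(float,sys.argv[1:4]); th,zl,zh=sys.argv[4],float(sys.argv[5]),float(sys.argv[6])
go([tx,ty,tz]); p=telemetry.read_state()["tool_pos"]
for n in("wrist","scene","top"):
  c=cams.read_camera(n); X=cloud(c)
  for o in models.outline_of(n,th):
    P=X[o["mask"]]; m=o["mask"]&(np.hypot(X[...,0]-p[0],X[...,1]-p[1])<.06)
    if m.sum()>60: print(n,round(o["p"],2),topcircle(X,m,p[2]+zl,p[2]+zh), "bottom",np.nanpercentile(X[m][:,2],2).round(3))
E
python3 held.py .4432 .294 .101 mill .03 .1
```

```text
t 20.75 pos [0.4423 0.2853 0.2364] grip 0.539 F [ 0.07 -1.21 -1.4 ]
dr [ 0.0006 -0.0002  0.0043] dp [-0.0087 -0.001   0.1354] world d [ 0.0009  0.0087 -0.1354]
wrist 0.88 [4.427e-01 2.827e-01 2.370e-02 2.992e-01 4.424e-01 2.725e-01 5.581e+03] bottom 0.163
scene 0.56 [4.385e-01 2.839e-01 2.970e-02 2.936e-01 4.357e-01 2.982e-01 7.190e+02] bottom 0.154
top 0.84 [4.425e-01 2.808e-01 2.430e-02 2.967e-01 4.435e-01 2.705e-01 5.790e+02] bottom 0.155
```

Request:
{"fn": "apply_moves", "kwargs": {
  "dr": [
    [0, 0, 0.003],
    [0, 0, 0],
    [0, 0, 0],
    [0, 0, 0],
    [0, 0, 0]
  ],
  "dp": [
    [-0.0095, -0.001, 0],
    [0, 0, 0.02],
    [0, 0, 0.03],
    [0, 0, 0.03],
    [0, 0, 0.016]
  ],
  "grip": [1, 1, 1, 1, 1]
}}

```text
time: 21.55
tool_pos: [0.4425, 0.292, 0.1384]
ee_rot: [-0.002, -0.706, 0.708, 0.0]
force: [-0.8, 0.3, -2.7]
gripper_width: 0.542
gripper_force: 19.9
```

Request:
{"fn": "apply_moves", "kwargs": {
  "dr": [
    [0, 0, 0],
    [0, 0, 0]
  ],
  "dp": [
    [0, 0, 0],
    [0, 0, 0]
  ],
  "grip": [1, 1]
}}

```text
time: 21.75
tool_pos: [0.4442, 0.2934, 0.1415]
ee_rot: [0.0, -0.707, 0.707, -0.0]
force: [-0.5, 0.2, -1.0]
gripper_width: 0.543
gripper_force: 19.9
```

```bash
python3 held.py .4432 .294 .101 mill .03 .1
python3 - <<'E'
from h import *
c=cams.read_camera("scene"); p=telemetry.read_state()["tool_pos"]
u0=proj(c,[[p[0],p[1],.06]])[0].astype(int)-[50,45]
img=cv2.resize(c["color"][u0[1]:u0[1]+75,u0[0]:u0[0]+100],(800,600),interpolation=cv2.INTER_CUBIC)[:,:,::-1].copy()
def d(x,y,z,r,col):
    a=np.linspace(0,6.28,50); q=(proj(c,np.c_[x+r*np.cos(a),y+r*np.sin(a),np.full(50,z)])-u0)*8+3.5
    cv2.polylines(img,[q.round().astype(int)],True,col,1)
d(.4432,.294,.038,.037,(0,255,0)); d(p[0],p[1],p[2]-.087,.029,(255,0,0)); d(p[0],p[1],p[2]-.087+.036,.024,(255,0,0))
cv2.imwrite("pics/s7.png",img)
E
```

```text
t 21.75 pos [0.4442 0.2934 0.1415] grip 0.543 F [-0.45  0.16 -1.01]
dr [-0.0011  0.0003 -0.0009] dp [-0.0006  0.001   0.0405] world d [-0.001   0.0006 -0.0405]
wrist 0.73 [4.443e-01 2.902e-01 2.410e-02 2.044e-01 4.442e-01 2.810e-01 5.733e+03] bottom 0.067
scene 0.87 [4.413e-01 3.031e-01 2.280e-02 2.004e-01 4.379e-01 3.091e-01 6.300e+02] bottom 0.062
top 0.95 [4.434e-01 2.918e-01 2.370e-02 2.007e-01 4.445e-01 2.807e-01 3.980e+02] bottom 0.061
```

View pics/s7.png

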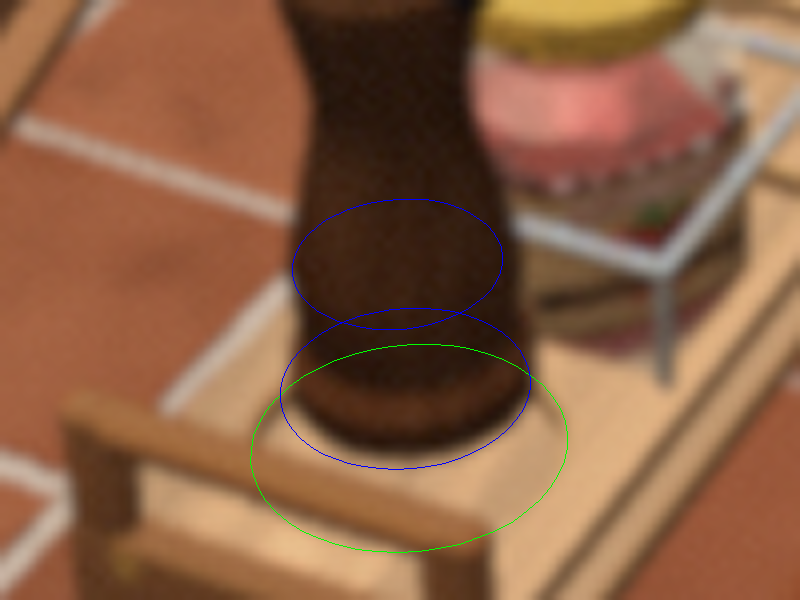

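Foot bottom at (415,450) in the crop, slightly behind the blue prediction. The green hole ring matches the visible hole edge near (555,410). I'll shift about 2 mm in +y and lower.

Request:
{"fn": "apply_moves", "kwargs": {
  "dr": [
    [0, 0, 0],
    [0, 0, 0],
    [0, 0, 0],
    [0, 0, 0],
    [0, 0, 0]
  ],
  "dp": [
    [-0.0025, 0.0006, 0],
    [0, 0, 0.01],
    [0, 0, 0.012],
    [0, 0, 0.01],
    [0, 0, 0]
  ],
  "grip": [1, 1, 1, 1, 1]
}}

```text
time: 22.6
tool_pos: [0.4416, 0.2941, 0.1063]
ee_rot: [-0.003, -0.707, 0.708, -0.0]
force: [-0.2, -0.6, -2.7]
gripper_width: 0.538
gripper_force: 19.9
```

Request:
{"fn": "apply_moves", "kwargs": {
  "dr": [
    [0, 0, 0],
    [0, 0, 0],
    [0, 0, 0],
    [0, 0, 0],
    [0, 0, 0]
  ],
  "dp": [
    [0, 0, 0],
    [0, 0, 0.003],
    [0, 0, 0.002],
    [0, 0, 0],
    [0, 0, 0]
  ],
  "grip": [1, 1, 1, 1, 1]
}}

```text
time: 23.1
tool_pos: [0.443, 0.2955, 0.104]
ee_rot: [0.0, -0.707, 0.707, -0.0]
force: [-0.9, -0.8, -2.7]
gripper_width: 0.537
gripper_force: 19.9
```

Request:
{"fn": "apply_moves", "kwargs": {
  "dr": [
    [0, 0, 0],
    [0, 0, 0],
    [0, 0, 0],
    [0, 0, 0]
  ],
  "dp": [
    [0, 0, 0.0015],
    [0, 0, 0.001],
    [0, 0, 0],
    [0, 0, 0]
  ],
  "grip": [1, 1, 1, 1]
}}

```text
time: 23.5
tool_pos: [0.4429, 0.2954, 0.1013]
ee_rot: [-0.0, -0.707, 0.707, -0.0]
force: [-0.0, -0.3, -1.5]
gripper_width: 0.538
gripper_force: 19.9
```

Request:
{"fn": "apply_moves", "kwargs": {
  "dr": [
    [0, 0, 0],
    [0, 0, 0],
    [0, 0, 0],
    [0, 0, 0]
  ],
  "dp": [
    [0, 0, 0.001],
    [0, 0, 0.001],
    [0, 0, 0],
    [0, 0, 0]
  ],
  "grip": [1, 1, 1, 1]
}}

```text
time: 23.9
tool_pos: [0.4433, 0.296, 0.1011]
ee_rot: [0.001, -0.707, 0.707, -0.0]
force: [-2.5, 0.0, 7.3]
gripper_width: 0.539
gripper_force: 19.9
```

Request:
{"fn": "apply_moves", "kwargs": {
  "dr": [
    [0, 0, 0],
    [0, 0, 0],
    [0, 0, 0],
    [0, 0, 0],
    [0, 0, 0]
  ],
  "dp": [
    [0, 0, -0.0005],
    [0, 0, 0],
    [0, 0, 0],
    [0, 0, 0],
    [0, 0, 0]
  ],
  "grip": [0.44, 0.4, 0.3, 0.15, 0]
}}

```text
time: 24.4
tool_pos: [0.4429, 0.2953, 0.0996]
ee_rot: [-0.0, -0.707, 0.707, -0.0]
force: [0.7, -0.4, 0.1]
gripper_width: 0.787
gripper_force: 0.0
```

Request:
{"fn": "apply_moves", "kwargs": {
  "dr": [
    [0, 0, 0],
    [0, 0, 0],
    [0, 0, 0],
    [0, 0, 0],
    [0, 0, 0]
  ],
  "dp": [
    [0, 0, 0],
    [0, 0, 0],
    [0, 0, -0.02],
    [0, 0, -0.04],
    [0, 0, -0.04]
  ],
  "grip": [0, 0, 0, 0, 0]
}}

```text
time: 24.9
tool_pos: [0.4425, 0.2949, 0.2005]
ee_rot: [-0.001, -0.707, 0.707, -0.0]
force: [-0.3, 0.4, 0.1]
gripper_width: 1.0
gripper_force: 0.0
```

Request:
{"fn": "apply_moves", "kwargs": {
  "dr": [
    [0, 0, 0],
    [0, 0, 0],
    [0, 0, 0],
    [0, 0, 0],
    [0, 0, 0]
  ],
  "dp": [
    [0.015, 0, 0],
    [0.035, 0, 0],
    [0.035, 0, 0],
    [0.035, 0, 0],
    [0.035, 0, 0]
  ],
  "grip": [0, 0, 0, 0, 0]
}}

```text
time: 25.4
tool_pos: [0.4423, 0.1389, 0.1996]
ee_rot: [-0.0, -0.707, 0.707, 0.0]
force: [1.0, -0.7, -0.2]
gripper_width: 0.998
gripper_force: 0.0
```

Run:
```python
from h import *
go([.5745,-.2975,.2])
for n in("top","scene"):
  c=cams.read_camera(n); X=cloud(c)
  for o in models.outline_of(n,"mill"):
     print(n,round(o["p"],2),np.round(o["location"]),topcircle(X,o["mask"],.13,.19))
```

```text
t 25.4 pos [0.4423 0.1389 0.1996] grip 0.998 F [ 1.05 -0.67 -0.17]
dr [ 0.0001 -0.     -0.0005] dp [ 4.363e-01 -1.324e-01 -4.000e-04] world d [ 1.322e-01 -4.364e-01  4.000e-04]
top 0.9 [402. 175.] [ 6.424e-01 -3.784e-01  2.430e-02  1.525e-01  6.408e-01 -3.750e-01
  4.530e+02]
scene 0.83 [240. 294.] [4.387e-01 3.006e-01 2.460e-02 1.584e-01 4.339e-01 3.084e-01 7.410e+02]
scene 0.75 [239. 191.] [ 6.843e-01 -6.600e-02  2.750e-02  1.559e-01  6.772e-01 -5.620e-02
  4.140e+02]
scene 0.68 [305. 139.] [ 6.378e-01 -3.727e-01  2.280e-02  1.512e-01  6.365e-01 -3.713e-01
  1.300e+02]
```

Request:
{"fn": "apply_moves", "kwargs": {
  "dr": [
    [0, 0, 0],
    [0, 0, 0],
    [0, 0, 0],
    [0, 0, 0],
    [0, 0, 0]
  ],
  "dp": [
    [0.033, 0, 0],
    [0.033, 0, 0],
    [0.033, 0, 0],
    [0.033, 0, 0],
    [0.033, 0, 0]
  ],
  "grip": [0, 0, 0, 0, 0]
}}

```text
time: 26.1
tool_pos: [0.4429, -0.0249, 0.1997]
ee_rot: [-0.0, 0.707, -0.707, 0.0]
force: [0.7, 0.2, -0.2]
gripper_width: 1.003
gripper_force: 0.0
```

Request:
{"fn": "apply_moves", "kwargs": {
  "dr": [
    [0, 0, 0],
    [0, 0, 0],
    [0, 0, 0],
    [0, 0, 0],
    [0, 0, 0]
  ],
  "dp": [
    [0.03, -0.0147, 0],
    [0.03, -0.0147, 0],
    [0.03, -0.0147, 0],
    [0.03, -0.0147, 0],
    [0.03, -0.0147, 0]
  ],
  "grip": [0, 0, 0, 0, 0]
}}

```text
time: 26.6
tool_pos: [0.5172, -0.1752, 0.1994]
ee_rot: [-0.0, 0.707, -0.707, -0.0]
force: [-0.4, 0.3, -0.3]
gripper_width: 1.002
gripper_force: 0.0
```

Request:
{"fn": "apply_moves", "kwargs": {
  "dr": [
    [0, 0, 0],
    [0, 0, 0],
    [0, 0, 0],
    [0, 0, 0],
    [0, 0, 0]
  ],
  "dp": [
    [0.03, -0.0147, 0],
    [0.03, -0.0147, 0],
    [0.03, -0.0147, 0],
    [0.03, -0.0147, 0],
    [0, 0, 0]
  ],
  "grip": [0, 0, 0, 0, 0]
}}

```text
time: 27.1
tool_pos: [0.5764, -0.2969, 0.1978]
ee_rot: [-0.001, -0.706, 0.708, 0.0]
force: [-0.0, -0.0, -1.1]
gripper_width: 0.999
gripper_force: 0.0
```

Run:
```python
from h import *
go([.5745,-.2975,.041])
c=cams.read_camera("wrist"); X=cloud(c)
for o in models.outline_of("wrist","brown_jar_a"):
     print(round(o["p"],2),np.round(o["location"]),topcircle(X,o["mask"],.097,.115))
```

```text
t 27.1 pos [ 0.5764 -0.2969  0.1978] grip 0.999 F [-0.05 -0.   -1.11]
dr [ 0.0013 -0.0003 -0.0029] dp [0.0006 0.0017 0.1568] world d [-0.0019 -0.0006 -0.1568]
0.69 [415. 116.] [ 4.514e-01 -3.765e-01  2.230e-02  1.064e-01  4.527e-01 -3.770e-01
  2.217e+03]
```

Request:
{"fn": "apply_moves", "kwargs": {
  "dr": [
    [0, 0, 0],
    [0, 0, 0],
    [0, 0, 0],
    [0, 0, 0],
    [0, 0, 0]
  ],
  "dp": [
    [0.0003, 0.0016, 0.02],
    [0, 0, 0.04],
    [0, 0, 0.04],
    [0, 0, 0.035],
    [0, 0, 0.018]
  ],
  "grip": [0, 0, 0, 0, 0],
  "newtons": 15
}}

```text
time: 27.7
tool_pos: [0.5709, -0.2925, 0.0435]
ee_rot: [0.001, 0.707, -0.707, -0.003]
force: [0.5, -1.0, -0.6]
gripper_width: 1.0
gripper_force: 0.0
```

Request:
{"fn": "apply_moves", "kwargs": {
  "dr": [
    [0, 0, 0],
    [0, 0, 0],
    [0, 0, 0],
    [0, 0, 0],
    [0, 0, 0]
  ],
  "dp": [
    [0, 0, 0],
    [0, 0, 0],
    [0, 0, 0],
    [0, 0, 0],
    [0, 0, 0]
  ],
  "grip": [0.1, 0.2, 0.3, 0.4, 0.44]
}}

```text
time: 28.2
tool_pos: [0.5737, -0.2951, 0.0482]
ee_rot: [0.001, -0.707, 0.707, -0.001]
force: [0.5, -0.3, 0.4]
gripper_width: 0.634
gripper_force: 0.0
```

Request:
{"fn": "apply_moves", "kwargs": {
  "dr": [
    [0, 0, 0],
    [0, 0, 0],
    [0, 0, 0],
    [0, 0, 0]
  ],
  "dp": [
    [0, 0, 0],
    [0, 0, 0],
    [0, 0, 0],
    [0, 0, 0]
  ],
  "grip": [0.48, 0.52, 0.54, 0.54]
}}

```text
time: 28.6
tool_pos: [0.5734, -0.2952, 0.0472]
ee_rot: [0.0, -0.707, 0.707, -0.0]
force: [0.8, -0.1, 1.9]
gripper_width: 0.503
gripper_force: 15.0
```

Request:
{"fn": "apply_moves", "kwargs": {
  "dr": [
    [0, 0, 0],
    [0, 0, 0],
    [0, 0, 0],
    [0, 0, 0],
    [0, 0, 0]
  ],
  "dp": [
    [0, 0, -0.01],
    [0, 0, -0.03],
    [0, 0, -0.04],
    [0, 0, -0.04],
    [0, 0, -0.02]
  ],
  "grip": [0.6, 0.7, 0.8, 1, 1]
}}

```text
time: 29.1
tool_pos: [0.5743, -0.2958, 0.1917]
ee_rot: [0.001, -0.707, 0.707, -0.003]
force: [0.7, -0.3, -0.2]
gripper_width: 0.504
gripper_force: 15.0
```

Request:
{"fn": "apply_moves", "kwargs": {
  "dr": [
    [0, 0, 0],
    [0, 0, 0],
    [0, 0, 0],
    [0, 0, 0],
    [0, 0, 0]
  ],
  "dp": [
    [-0.015, 0.015, 0],
    [-0.025, 0.02, 0],
    [-0.03, 0.02, 0],
    [-0.03, 0.02, 0],
    [-0.03, 0.02, 0]
  ],
  "grip": [1, 1, 1, 1, 1]
}}

```text
time: 29.6
tool_pos: [0.4767, -0.164, 0.187]
ee_rot: [-0.0, -0.707, 0.708, 0.0]
force: [0.5, 1.0, -0.8]
gripper_width: 0.508
gripper_force: 15.0
```

Request:
{"fn": "apply_moves", "kwargs": {
  "dr": [
    [0, 0, 0],
    [0, 0, 0],
    [0, 0, 0],
    [0, 0, 0],
    [0, 0, 0]
  ],
  "dp": [
    [-0.03, 0.01, 0],
    [-0.03, 0.01, 0],
    [-0.03, 0.01, 0],
    [-0.03, 0, 0],
    [-0.03, 0, 0]
  ],
  "grip": [1, 1, 1, 1, 1]
}}

```text
time: 30.1
tool_pos: [0.4474, -0.0139, 0.1874]
ee_rot: [0.0, -0.707, 0.708, 0.0]
force: [0.9, 0.0, -0.7]
gripper_width: 0.508
gripper_force: 15.0
```

Request:
{"fn": "apply_moves", "kwargs": {
  "dr": [
    [0, 0, 0],
    [0, 0, 0],
    [0, 0, 0],
    [0, 0, 0],
    [0, 0, 0]
  ],
  "dp": [
    [-0.03, 0, 0],
    [-0.03, 0, 0],
    [-0.03, 0, 0],
    [-0.03, 0, 0],
    [0, 0, 0]
  ],
  "grip": [1, 1, 1, 1, 1]
}}

```text
time: 30.6
tool_pos: [0.4484, 0.1075, 0.1872]
ee_rot: [-0.0, 0.708, -0.706, -0.0]
force: [0.4, 0.5, -0.8]
gripper_width: 0.508
gripper_force: 15.0
```

```bash
python3 held.py .4479 .120 .0612 brown_jar_a .05 .068
```

```text
t 30.6 pos [0.4484 0.1075 0.1872] grip 0.508 F [ 0.4   0.48 -0.84]
dr [-0.0005  0.0006  0.0026] dp [-0.0124  0.0005  0.126 ] world d [-0.0005  0.0125 -0.126 ]
wrist 0.84 [4.490e-01 1.033e-01 2.280e-02 2.465e-01 4.485e-01 9.520e-02 4.131e+03] bottom 0.156
scene 0.95 [4.452e-01 1.027e-01 2.460e-02 2.461e-01 4.458e-01 1.099e-01 2.200e+02] bottom 0.145
top 0.57 [4.470e-01 9.370e-02 1.750e-02 2.448e-01 4.463e-01 8.880e-02 1.180e+02] bottom 0.143
```

Request:
{"fn": "apply_moves", "kwargs": {
  "dr": [
    [0, 0, 0.002],
    [0, 0, 0],
    [0, 0, 0],
    [0, 0, 0],
    [0, 0, 0]
  ],
  "dp": [
    [-0.0148, 0.0005, 0],
    [0, 0, 0.02],
    [0, 0, 0.03],
    [0, 0, 0.025],
    [0, 0, 0.01]
  ],
  "grip": [1, 1, 1, 1, 1]
}}

```text
time: 31.4
tool_pos: [0.4464, 0.1183, 0.0998]
ee_rot: [-0.002, -0.705, 0.709, 0.001]
force: [-0.4, -0.8, -1.3]
gripper_width: 0.508
gripper_force: 15.0
```

Request:
{"fn": "apply_moves", "kwargs": {
  "dr": [
    [0, 0, 0],
    [0, 0, 0]
  ],
  "dp": [
    [0, 0, 0],
    [0, 0, 0]
  ],
  "grip": [1, 1]
}}

```text
time: 31.6
tool_pos: [0.4489, 0.12, 0.1028]
ee_rot: [0.001, -0.706, 0.708, -0.0]
force: [-0.1, 0.2, -1.1]
gripper_width: 0.506
gripper_force: 15.0
```

```bash
python3 held.py .4479 .1218 .0612 brown_jar_a .05 .068
python3 - <<'E'
from h import *
c=cams.read_camera("scene"); p=telemetry.read_state()["tool_pos"]
u0=proj(c,[[p[0],p[1],.06]])[0].astype(int)-[50,45]
img=cv2.resize(c["color"][u0[1]:u0[1]+75,u0[0]:u0[0]+100],(800,600),interpolation=cv2.INTER_CUBIC)[:,:,::-1].copy()
def d(x,y,z,r,col):
    a=np.linspace(0,6.28,50); q=(proj(c,np.c_[x+r*np.cos(a),y+r*np.sin(a),np.full(50,z)])-u0)*8+3.5
    cv2.polylines(img,[q.round().astype(int)],True,col,1)
d(.4479,.120,.038,.029,(0,255,0)); d(p[0],p[1],p[2]-.047,.021,(255,0,0)); d(p[0],p[1],p[2]-.047+.106,.0225,(255,0,0))
d(.450,.044,.038,.029,(0,255,0))
cv2.imwrite("pics/s8.png",img)
E
```

```text
t 31.6 pos [0.4489 0.12   0.1028] grip 0.506 F [-0.13  0.19 -1.08]
dr [-0.0017  0.0005 -0.0032] dp [-0.0018  0.0011  0.0416] world d [-0.001   0.0018 -0.0416]
wrist 0.7 [4.491e-01 1.151e-01 2.260e-02 1.622e-01 4.489e-01 1.078e-01 4.184e+03] bottom 0.071
scene 0.95 [4.463e-01 1.175e-01 2.550e-02 1.623e-01 4.472e-01 1.246e-01 2.330e+02] bottom 0.062
top 0.64 [4.496e-01 1.093e-01 1.830e-02 1.613e-01 4.485e-01 1.055e-01 7.800e+01] bottom 0.062
top 0.37 None bottom 0.01
```

View pics/s8.png

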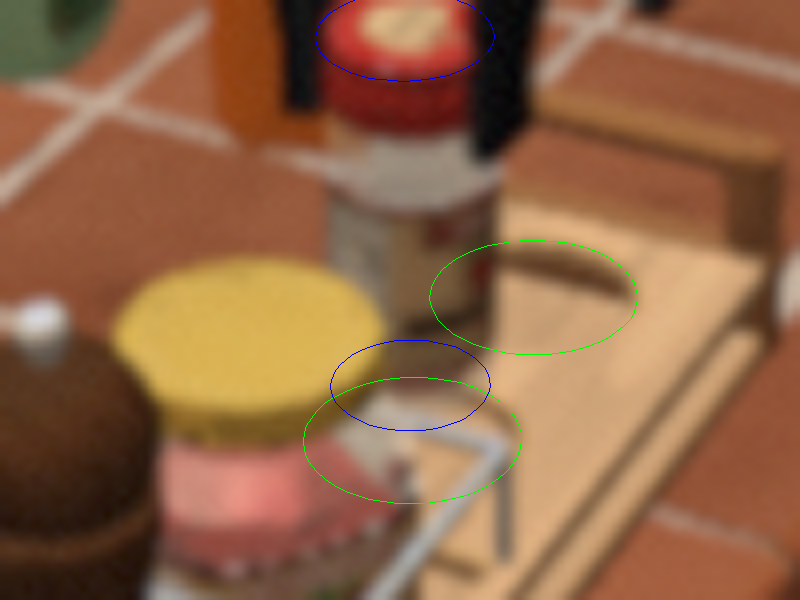

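Cap front at (400,72) and jar body columns 327-497: the jar sits about 3 mm behind the TCP in y. The green ring fits the second hole at (535,250). I'll shift +3.5 mm in y and lower.

Request:
{"fn": "apply_moves", "kwargs": {
  "dr": [
    [0, 0, -0.002],
    [0, 0, 0],
    [0, 0, 0],
    [0, 0, 0],
    [0, 0, 0]
  ],
  "dp": [
    [-0.0035, 0.0008, 0],
    [0, 0, 0.01],
    [0, 0, 0.012],
    [0, 0, 0.01],
    [0, 0, 0]
  ],
  "grip": [1, 1, 1, 1, 1]
}}

```text
time: 32.45
tool_pos: [0.4458, 0.1227, 0.068]
ee_rot: [-0.002, -0.707, 0.708, 0.001]
force: [-0.4, -1.0, -1.1]
gripper_width: 0.504
gripper_force: 15.0
```

Request:
{"fn": "apply_moves", "kwargs": {
  "dr": [
    [0, 0, 0],
    [0, 0, 0],
    [0, 0, 0],
    [0, 0, 0],
    [0, 0, 0]
  ],
  "dp": [
    [0, 0, 0],
    [0, 0, 0.003],
    [0, 0, 0.002],
    [0, 0, 0],
    [0, 0, 0]
  ],
  "grip": [1, 1, 1, 1, 1]
}}

```text
time: 32.95
tool_pos: [0.4472, 0.1234, 0.065]
ee_rot: [0.0, -0.707, 0.707, -0.0]
force: [0.5, 0.4, -1.5]
gripper_width: 0.506
gripper_force: 15.0
```

Request:
{"fn": "apply_moves", "kwargs": {
  "dr": [
    [0, 0, 0],
    [0, 0, 0],
    [0, 0, 0],
    [0, 0, 0]
  ],
  "dp": [
    [0, 0, 0.0015],
    [0, 0, 0.0015],
    [0, 0, 0],
    [0, 0, 0]
  ],
  "grip": [1, 1, 1, 1]
}}

```text
time: 33.35
tool_pos: [0.4471, 0.1234, 0.0618]
ee_rot: [-0.0, -0.707, 0.707, -0.0]
force: [-0.5, 0.2, -1.2]
gripper_width: 0.501
gripper_force: 15.0
```

Request:
{"fn": "apply_moves", "kwargs": {
  "dr": [
    [0, 0, 0],
    [0, 0, 0],
    [0, 0, 0],
    [0, 0, 0]
  ],
  "dp": [
    [0, 0, 0.001],
    [0, 0, 0.0005],
    [0, 0, 0],
    [0, 0, 0]
  ],
  "grip": [1, 1, 1, 1]
}}

```text
time: 33.75
tool_pos: [0.4475, 0.1236, 0.061]
ee_rot: [0.0, -0.707, 0.707, -0.0]
force: [-1.9, -0.9, 5.0]
gripper_width: 0.507
gripper_force: 14.9
```

Request:
{"fn": "apply_moves", "kwargs": {
  "dr": [
    [0, 0, 0],
    [0, 0, 0],
    [0, 0, 0],
    [0, 0, 0],
    [0, 0, 0]
  ],
  "dp": [
    [0, 0, -0.0005],
    [0, 0, 0],
    [0, 0, 0],
    [0, 0, 0],
    [0, 0, 0]
  ],
  "grip": [0.47, 0.44, 0.35, 0.2, 0.1]
}}

```text
time: 34.25
tool_pos: [0.447, 0.1233, 0.0607]
ee_rot: [-0.0, -0.707, 0.707, 0.0]
force: [-0.3, 0.6, 0.1]
gripper_width: 0.745
gripper_force: 0.0
```

Request:
{"fn": "apply_moves", "kwargs": {
  "dr": [
    [0, 0, 0],
    [0, 0, 0],
    [0, 0, 0],
    [0, 0, 0],
    [0, 0, 0]
  ],
  "dp": [
    [0, 0, 0],
    [0, 0, -0.02],
    [0, 0, -0.035],
    [0, 0, -0.04],
    [0, 0, -0.035]
  ],
  "grip": [0, 0, 0, 0, 0]
}}

```text
time: 34.75
tool_pos: [0.4472, 0.1234, 0.1927]
ee_rot: [0.0, -0.707, 0.707, -0.0]
force: [1.7, 0.6, 0.2]
gripper_width: 0.997
gripper_force: 0.0
```

Request:
{"fn": "apply_moves", "kwargs": {
  "dr": [
    [0, 0, 0],
    [0, 0, 0],
    [0, 0, 0],
    [0, 0, 0],
    [0, 0, 0]
  ],
  "dp": [
    [0.015, 0, 0],
    [0.032, 0, 0],
    [0.032, 0, 0],
    [0.032, 0, 0],
    [0.032, 0, 0]
  ],
  "grip": [0, 0, 0, 0, 0]
}}

```text
time: 35.25
tool_pos: [0.4463, -0.021, 0.1903]
ee_rot: [-0.0, -0.707, 0.707, 0.0]
force: [0.7, 0.6, 0.4]
gripper_width: 0.999
gripper_force: 0.0
```

Request:
{"fn": "apply_moves", "kwargs": {
  "dr": [
    [0, 0, 0],
    [0, 0, 0],
    [0, 0, 0],
    [0, 0, 0],
    [0, 0, 0]
  ],
  "dp": [
    [0.032, 0, 0],
    [0.032, 0, 0],
    [0.032, 0, 0],
    [0.032, 0, 0],
    [0.032, 0, 0]
  ],
  "grip": [0, 0, 0, 0, 0]
}}

```text
time: 35.75
tool_pos: [0.4461, -0.181, 0.1902]
ee_rot: [-0.0, -0.707, 0.708, 0.0]
force: [0.6, 0.0, 0.1]
gripper_width: 1.003
gripper_force: 0.0
```

Request:
{"fn": "apply_moves", "kwargs": {
  "dr": [
    [0, 0, 0],
    [0, 0, 0],
    [0, 0, 0],
    [0, 0, 0],
    [0, 0, 0]
  ],
  "dp": [
    [0.032, 0, 0],
    [0.032, 0, 0],
    [0.032, 0, 0],
    [0.02, 0, 0],
    [0, 0, 0]
  ],
  "grip": [0, 0, 0, 0, 0]
}}

```text
time: 36.25
tool_pos: [0.4459, -0.2976, 0.1896]
ee_rot: [-0.0, -0.706, 0.709, 0.001]
force: [0.0, -0.1, -1.1]
gripper_width: 0.999
gripper_force: 0.0
```

Run:
```python
from h import *
go([.450,-.3755,.045])
for n in("wrist","top"):
 c=cams.read_camera(n); X=cloud(c)
 for o in models.outline_of(n,"brown_jar_a"):
     print(n,round(o["p"],2),np.round(o["location"]),topcircle(X,o["mask"],.097,.125))
c=cams.read_camera("top")
cv2.imwrite("pics/t9.png",cv2.resize(c["color"][220:310,50:250],(800,360),interpolation=cv2.INTER_CUBIC)[:,:,::-1])
```

```text
t 36.25 pos [ 0.4459 -0.2976  0.1896] grip 0.999 F [ 0.03 -0.08 -1.13]
dr [ 0.0018  0.0005 -0.0045] dp [ 0.078  -0.0047  0.1446] world d [ 0.0041 -0.0779 -0.1446]
wrist 0.89 [274. 116.] [ 4.505e-01 -3.766e-01  2.220e-02  1.064e-01  4.506e-01 -3.770e-01
  2.185e+03]
top 0.76 [171. 265.] [4.484e-01 1.192e-01 2.290e-02 1.188e-01 4.492e-01 1.184e-01 3.760e+02]
```

View pics/t9.png

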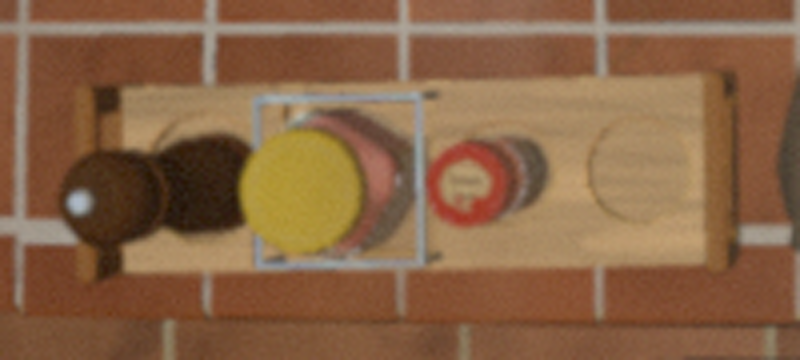

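The top crop shows the mill at (110,195), the jam inside the guard at (300,190) and jar A in its hole at (465,185), all upright. The second small hole at (640,170) is free. Next is jar B.

Request:
{"fn": "apply_moves", "kwargs": {
  "dr": [
    [0, 0, -0.004],
    [0, 0, 0],
    [0, 0, 0],
    [0, 0, 0],
    [0, 0, 0]
  ],
  "dp": [
    [0.02, -0.0043, 0],
    [0.03, 0, 0],
    [0.028, 0, 0],
    [0, 0, 0],
    [0, 0, 0]
  ],
  "grip": [0, 0, 0, 0, 0],
  "newtons": 15
}}

```text
time: 37.0
tool_pos: [0.4511, -0.373, 0.1906]
ee_rot: [-0.0, 0.708, -0.706, -0.0]
force: [-0.6, 0.8, 1.0]
gripper_width: 1.001
gripper_force: 0.0
```

Run:
```python
from h import *
go([.450,-.3758,.045])
```

```text
t 37.0 pos [ 0.4511 -0.373   0.1906] grip 1.001 F [-0.58  0.78  1.02]
dr [0.0004 0.0006 0.003 ] dp [0.0029 0.001  0.1456] world d [-0.0011 -0.0028 -0.1456]
```

Request:
{"fn": "apply_moves", "kwargs": {
  "dr": [
    [0, 0, 0.001],
    [0, 0, 0],
    [0, 0, 0],
    [0, 0, 0],
    [0, 0, 0]
  ],
  "dp": [
    [0.0028, 0.0008, 0.02],
    [0, 0, 0.04],
    [0, 0, 0.04],
    [0, 0, 0.032],
    [0, 0, 0.012]
  ],
  "grip": [0, 0, 0, 0, 0],
  "newtons": 15
}}

```text
time: 37.5
tool_pos: [0.4484, -0.3738, 0.0438]
ee_rot: [0.001, 0.708, -0.706, -0.003]
force: [0.1, 0.1, 0.6]
gripper_width: 0.998
gripper_force: 0.0
```

Request:
{"fn": "apply_moves", "kwargs": {
  "dr": [
    [0, 0, 0],
    [0, 0, 0],
    [0, 0, 0],
    [0, 0, 0],
    [0, 0, 0]
  ],
  "dp": [
    [0, 0, 0],
    [0, 0, 0],
    [0, 0, 0],
    [0, 0, 0],
    [0, 0, 0]
  ],
  "grip": [0.1, 0.2, 0.3, 0.4, 0.44]
}}

```text
time: 38.0
tool_pos: [0.451, -0.3767, 0.048]
ee_rot: [-0.0, 0.708, -0.706, 0.001]
force: [-0.8, -0.5, 0.2]
gripper_width: 0.635
gripper_force: 0.0
```

Request:
{"fn": "apply_moves", "kwargs": {
  "dr": [
    [0, 0, 0],
    [0, 0, 0],
    [0, 0, 0],
    [0, 0, 0]
  ],
  "dp": [
    [0, 0, 0],
    [0, 0, 0],
    [0, 0, 0],
    [0, 0, 0]
  ],
  "grip": [0.48, 0.52, 0.54, 0.54]
}}

```text
time: 38.4
tool_pos: [0.4504, -0.3765, 0.0471]
ee_rot: [0.0, 0.708, -0.706, 0.0]
force: [-0.0, 0.7, 1.3]
gripper_width: 0.503
gripper_force: 15.0
```

Request:
{"fn": "apply_moves", "kwargs": {
  "dr": [
    [0, 0, 0],
    [0, 0, 0],
    [0, 0, 0],
    [0, 0, 0],
    [0, 0, 0]
  ],
  "dp": [
    [0, 0, -0.01],
    [0, 0, -0.03],
    [0, 0, -0.04],
    [0, 0, -0.03],
    [0, 0, -0.01]
  ],
  "grip": [0.6, 0.7, 0.8, 1, 1]
}}

```text
time: 38.9
tool_pos: [0.4521, -0.3775, 0.1712]
ee_rot: [-0.001, 0.708, -0.706, 0.004]
force: [0.6, -0.2, -1.3]
gripper_width: 0.502
gripper_force: 15.0
```

Request:
{"fn": "apply_moves", "kwargs": {
  "dr": [
    [0, 0, 0],
    [0, 0, 0],
    [0, 0, 0],
    [0, 0, 0],
    [0, 0, 0]
  ],
  "dp": [
    [-0.015, 0, 0],
    [-0.032, 0, 0],
    [-0.032, 0, 0],
    [-0.032, 0, 0],
    [-0.032, 0, 0]
  ],
  "grip": [1, 1, 1, 1, 1]
}}

```text
time: 39.4
tool_pos: [0.4482, -0.2311, 0.1647]
ee_rot: [0.001, 0.708, -0.707, -0.002]
force: [-0.0, 0.8, -0.3]
gripper_width: 0.508
gripper_force: 15.0
```

Request:
{"fn": "apply_moves", "kwargs": {
  "dr": [
    [0, 0, 0],
    [0, 0, 0],
    [0, 0, 0],
    [0, 0, 0],
    [0, 0, 0]
  ],
  "dp": [
    [-0.032, 0, 0],
    [-0.032, 0, 0],
    [-0.032, 0, 0],
    [-0.032, 0, 0],
    [-0.032, 0, 0]
  ],
  "grip": [1, 1, 1, 1, 1]
}}

```text
time: 39.9
tool_pos: [0.4476, -0.0717, 0.165]
ee_rot: [0.001, 0.708, -0.706, -0.002]
force: [0.6, 0.3, -0.9]
gripper_width: 0.505
gripper_force: 15.0
```

Request:
{"fn": "apply_moves", "kwargs": {
  "dr": [
    [0, 0, 0],
    [0, 0, 0],
    [0, 0, 0],
    [0, 0, 0],
    [0, 0, 0]
  ],
  "dp": [
    [-0.032, 0, 0],
    [-0.032, 0, 0],
    [-0.032, 0, 0],
    [-0.015, 0, 0],
    [0, 0, 0]
  ],
  "grip": [1, 1, 1, 1, 1]
}}

```text
time: 40.4
tool_pos: [0.4478, 0.0392, 0.1652]
ee_rot: [0.001, 0.709, -0.705, -0.001]
force: [0.6, -0.1, -0.4]
gripper_width: 0.507
gripper_force: 15.0
```

```bash
python3 held.py .450 .046 .0612 brown_jar_a .05 .068
```

```text
t 40.4 pos [0.4478 0.0392 0.1652] grip 0.507 F [ 0.55 -0.1  -0.37]
dr [ 0.0035 -0.0007  0.0051] dp [-0.0069 -0.0026  0.104 ] world d [ 0.0022  0.0068 -0.104 ]
wrist 0.66 [4.481e-01 3.850e-02 2.280e-02 2.244e-01 4.483e-01 3.260e-02 3.936e+03] bottom 0.135
scene 0.67 [4.477e-01 4.110e-02 2.440e-02 2.244e-01 4.456e-01 4.630e-02 2.120e+02] bottom 0.124
```

Request:
{"fn": "apply_moves", "kwargs": {
  "dr": [
    [0.002, 0, 0.004],
    [0, 0, 0],
    [0, 0, 0],
    [0, 0, 0],
    [0, 0, 0]
  ],
  "dp": [
    [-0.005, -0.0022, 0],
    [0, 0, 0.02],
    [0, 0, 0.025],
    [0, 0, 0.018],
    [0, 0, 0]
  ],
  "grip": [1, 1, 1, 1, 1]
}}

```text
time: 41.2
tool_pos: [0.45, 0.0417, 0.1016]
ee_rot: [-0.002, -0.706, 0.708, 0.001]
force: [-0.7, -0.6, -1.0]
gripper_width: 0.507
gripper_force: 15.0
```

Request:
{"fn": "apply_moves", "kwargs": {
  "dr": [
    [0, 0, 0],
    [0, 0, 0]
  ],
  "dp": [
    [0, 0, 0],
    [0, 0, 0]
  ],
  "grip": [1, 1]
}}

```text
time: 41.4
tool_pos: [0.453, 0.0429, 0.105]
ee_rot: [0.002, -0.706, 0.708, -0.001]
force: [0.3, -0.5, -1.2]
gripper_width: 0.506
gripper_force: 15.0
```

```bash
python3 held.py .450 .0445 .0612 brown_jar_a .05 .068
```

```text
t 41.4 pos [0.453  0.0429 0.105 ] grip 0.506 F [ 0.34 -0.54 -1.19]
dr [-0.0044  0.0007 -0.002 ] dp [-0.0016  0.0031  0.0438] world d [-0.003   0.0016 -0.0438]
wrist 0.98 [4.528e-01 4.230e-02 2.260e-02 1.642e-01 4.530e-01 3.650e-02 3.977e+03] bottom 0.071
wrist 0.8 None bottom 0.11
scene 0.65 [4.500e-01 4.580e-02 2.500e-02 1.641e-01 4.489e-01 5.090e-02 2.200e+02] bottom 0.064
```

Request:
{"fn": "apply_moves", "kwargs": {
  "dr": [
    [-0.003, 0, 0],
    [0, 0, 0],
    [0, 0, 0],
    [0, 0, 0],
    [0, 0, 0]
  ],
  "dp": [
    [-0.001, 0.0022, 0],
    [0, 0, 0.01],
    [0, 0, 0.012],
    [0, 0, 0.012],
    [0, 0, 0]
  ],
  "grip": [1, 1, 1, 1, 1]
}}

```text
time: 42.2
tool_pos: [0.4479, 0.043, 0.0679]
ee_rot: [-0.003, -0.706, 0.708, 0.001]
force: [-1.0, -0.3, -1.0]
gripper_width: 0.504
gripper_force: 15.0
```

Request:
{"fn": "apply_moves", "kwargs": {
  "dr": [
    [0, 0, 0],
    [0, 0, 0],
    [0, 0, 0],
    [0, 0, 0],
    [0, 0, 0]
  ],
  "dp": [
    [0, 0, 0],
    [0, 0, 0.003],
    [0, 0, 0.002],
    [0, 0, 0],
    [0, 0, 0]
  ],
  "grip": [1, 1, 1, 1, 1]
}}

```text
time: 42.7
tool_pos: [0.4497, 0.0436, 0.065]
ee_rot: [-0.0, -0.706, 0.708, 0.0]
force: [0.1, 0.0, -0.8]
gripper_width: 0.501
gripper_force: 15.0
```

Request:
{"fn": "apply_moves", "kwargs": {
  "dr": [
    [0, 0, 0],
    [0, 0, 0],
    [0, 0, 0],
    [0, 0, 0]
  ],
  "dp": [
    [0, 0, 0.001],
    [0, 0, 0.001],
    [0, 0, 0],
    [0, 0, 0]
  ],
  "grip": [1, 1, 1, 1]
}}

```text
time: 43.1
tool_pos: [0.4496, 0.0436, 0.0628]
ee_rot: [-0.0, -0.706, 0.708, 0.0]
force: [0.9, -0.0, -1.3]
gripper_width: 0.505
gripper_force: 15.0
```

Request:
{"fn": "apply_moves", "kwargs": {
  "dr": [
    [0, 0, 0],
    [0, 0, 0],
    [0, 0, 0],
    [0, 0, 0],
    [0, 0, 0]
  ],
  "dp": [
    [0, 0, 0.001],
    [0, 0, 0.001],
    [0, 0, 0.0004],
    [0, 0, 0],
    [0, 0, 0]
  ],
  "grip": [1, 1, 1, 1, 1]
}}

```text
time: 43.6
tool_pos: [0.4498, 0.0436, 0.061]
ee_rot: [-0.0, -0.707, 0.708, 0.0]
force: [-1.7, 0.0, 4.9]
gripper_width: 0.506
gripper_force: 15.0
```

Contact with the floor. Release, rise and check.

Request:
{"fn": "apply_moves", "kwargs": {
  "dr": [
    [0, 0, 0],
    [0, 0, 0],
    [0, 0, 0],
    [0, 0, 0],
    [0, 0, 0]
  ],
  "dp": [
    [0, 0, -0.0005],
    [0, 0, 0],
    [0, 0, 0],
    [0, 0, 0],
    [0, 0, 0]
  ],
  "grip": [0.47, 0.44, 0.35, 0.2, 0.1]
}}

```text
time: 44.1
tool_pos: [0.4496, 0.0436, 0.0608]
ee_rot: [-0.0, -0.706, 0.708, 0.0]
force: [-0.1, -0.4, -0.0]
gripper_width: 0.747
gripper_force: 0.0
```

Request:
{"fn": "apply_moves", "kwargs": {
  "dr": [
    [0, 0, 0],
    [0, 0, 0],
    [0, 0, 0],
    [0, 0, 0],
    [0, 0, 0]
  ],
  "dp": [
    [0, 0, 0],
    [0, 0, -0.02],
    [0, 0, -0.035],
    [0, 0, -0.04],
    [0, 0, -0.04]
  ],
  "grip": [0, 0, 0, 0, 0]
}}

```text
time: 44.6
tool_pos: [0.4494, 0.0434, 0.1973]
ee_rot: [-0.001, -0.706, 0.708, 0.0]
force: [0.5, 1.6, -1.0]
gripper_width: 0.993
gripper_force: 0.0
```

Request:
{"fn": "apply_moves", "kwargs": {
  "dr": [
    [0, 0, 0],
    [0, 0, 0],
    [0, 0, 0],
    [0, 0, 0],
    [0, 0, 0]
  ],
  "dp": [
    [0.015, 0, 0],
    [0.032, 0, 0],
    [0.032, 0, 0],
    [0.032, 0, 0],
    [0.032, 0, 0]
  ],
  "grip": [0, 0, 0, 0, 0]
}}

```text
time: 45.1
tool_pos: [0.4492, -0.1005, 0.196]
ee_rot: [-0.0, -0.707, 0.708, 0.0]
force: [0.9, 0.1, 0.5]
gripper_width: 0.997
gripper_force: 0.0
```

Request:
{"fn": "apply_moves", "kwargs": {
  "dr": [
    [0, 0, 0],
    [0, 0, 0],
    [0, 0, 0],
    [0, 0, 0]
  ],
  "dp": [
    [0.03, 0, 0],
    [0.02, 0, 0],
    [0, 0, 0],
    [0, 0, 0]
  ],
  "grip": [0, 0, 0, 0]
}}

```text
time: 45.5
tool_pos: [0.4491, -0.1495, 0.1957]
ee_rot: [-0.0, -0.706, 0.708, 0.001]
force: [0.6, -0.9, -0.4]
gripper_width: 0.999
gripper_force: 0.0
```

Run:
```python
from h import *
go([.45,0,.2])
for n in("top","scene"):
 c=cams.read_camera(n); X=cloud(c)
 for th,zl,zh in(("jam",.115,.13),("mill",.13,.19),("brown_jar_a",.105,.125),("green_jar",.097,.115),("soap",.2,.25)):
  for o in models.outline_of(n,th):
   r=topcircle(X,o["mask"],zl,zh)
   if r is not None: print(n,th,round(o["p"],2),np.round(o["location"]),r[:4])
 a=cv2.resize(c["color"],(400,300),interpolation=cv2.INTER_AREA) if n=="top" else cv2.resize(c["color"][120:360,190:430],(300,300))
 cv2.imwrite(f"pics/{n}10.png",a[:,:,::-1])
cv2.imwrite("pics/f.png",np.hstack([cv2.imread("pics/top10.png"),cv2.imread("pics/scene10.png")]))
```

```text
t 45.5 pos [ 0.4491 -0.1495  0.1957] grip 0.999 F [ 0.59 -0.86 -0.39]
dr [ 0.0014  0.0002 -0.0032] dp [-0.1495 -0.0004 -0.0042] world d [0.0009 0.1495 0.0043]
top jam 0.84 [135. 254.] [0.4534 0.2077 0.0294 0.1226]
top mill 0.79 [400. 174.] [ 0.643  -0.3801  0.0258  0.1519]
top mill 0.58 [ 86. 267.] [0.4422 0.2955 0.0252 0.164 ]
top brown_jar_a 0.64 [173. 258.] [0.4568 0.1213 0.0192 0.1189]
top green_jar 0.7 [420. 220.] [ 0.5425 -0.4238  0.022   0.105 ]
top soap 0.86 [260. 153.] [ 0.6857 -0.0714  0.018   0.2203]
scene jam 0.78 [272. 211.] [0.4614 0.1123 0.01   0.1204]
scene jam 0.77 [268. 278.] [0.4396 0.2333 0.0586 0.1236]
scene mill 0.67 [241. 293.] [0.44   0.2994 0.0252 0.1587]
scene mill 0.61 [303. 160.] [ 0.6386 -0.3713  0.0215  0.1468]
scene brown_jar_a 0.79 [284. 249.] [0.441  0.1501 0.0503 0.1194]
scene brown_jar_a 0.71 [305. 237.] [0.4403 0.0686 0.0448 0.1195]
scene green_jar 0.95 [345. 161.] [ 0.5414 -0.4234  0.0258  0.1054]
scene soap 0.7 [237. 188.] [ 0.6856 -0.0669  0.0195  0.218 ]
```

View pics/f.png

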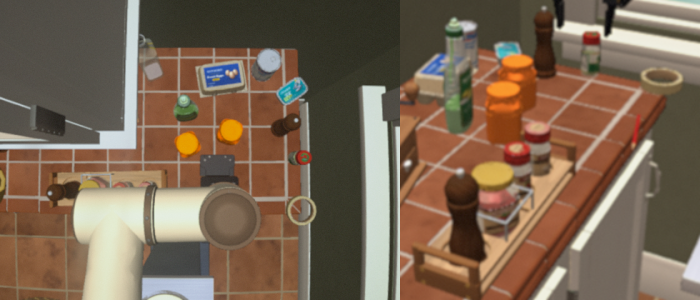

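All four things stand upright in the caddy: mill (465,215), jam (495,190), jars (516,165) and (537,148) in the scene half. The green jar, the soap and the others haven't moved, and the arm touches nothing.

```bash
python3 -c "from bench import job; print(job.hand_in())"
```

```text
the job is handed in; nothing more can be done
None
```

The job is handed in: the jam, the pepper mill and both brown-label spice jars stand upright on the caddy's floor. My first grip on the mill slipped and tilted it briefly, but I set it upright again. Nothing was knocked over, and the green-label jar and the soap are where they were.

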